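# Right a tipped seedling pot and nest it on the stack

### The job

A square seedling pot has tipped over on the bench: stand it upright on the bench, clear of the stack, and let go. Then take it again, nest it straight in the top pot of the stack and press it home with a light push until it sits snug, without dropping it in and without pushing so hard that the top pot is driven deeper into the one below and jams. Leave the stack standing where it is and do not disturb the other things.

Things in the scene. Friction and masses are not known exactly. Their poses are not given: they have to be found in the camera images.
- pot_mid (a point): Centre, half-way up, of the loose terracotta-brown square plastic pot: 80 g, 100 mm tall, open top, tapered walls 2.5 mm thick, outside 40 mm square at the base, growing evenly to 57 mm at 86 mm up; the top 14 mm is a straight rim band, 64 mm square outside. z = its axis from base to mouth, x and y square to its four like sides. Upright, the base is 50 mm below this point.
- pot_mouth (a point): Centre of that pot's open mouth, level with the rim top, on the axis 50 mm beyond the centre point; same axes. The pot starts lying on one side, on its base edge and rim band, axis about 8 degrees above level, mouth roughly to the robot's left, axis some 32 mm above the bench at the rim band.
- stack_mouth (a point): Centre of the stack's open mouth at its upper rim, 125 mm above the bench. Stack: two such pots nested, rims 25 mm apart, loose on the bench, 350 g; z up, x and y square to its sides. It takes the loose pot at any quarter turn, sides parallel; the walls meet firmly, and the pot sits snug, when its mouth is 25 mm above this point. A push of 4 to 8 N is right.
- upper_pot (a joint): How far the stack's upper pot has been driven down into the lower pot (m): 0 at the start, grows downward to 0.012; it slides only when pushed with more than 12 N, and then stays jammed there.
- bottle_small: Small clear bottle with orange cap, 44 mm across, 88 mm tall, a bystander; origin at the centre of its underside.
- carton_covers: Flat white and blue carton, 60 x 90 x 36 mm, a bystander; origin at the centre of its underside.
- blue_timer: Blue bench timer, 62 x 62 x 18 mm, a bystander; origin at the centre of its underside.
- marker_blue: Blue marker pen lying flat, 140 mm long (along its y), 10 mm high, a bystander; origin at the centre of its underside.
There are look-alikes about, which are no part of the job. What is shaped like the part that bears pot_mid but turquoise is not meant. What is shaped like the part that bears stack_mouth but purple is not meant.

How it is judged:
By the outcome, as a careful person would: the job done as asked, in the order asked, and still so for the second after the job is handed in, with the robot touching nothing.
It also fails if it takes over 56 s, if anything falls off the work surface, if the arm or the gripper's body presses on something with over 40 N, if the wrist force passes 120 N, or if a joint passes its speed limit or range.

### The arm

A 6-joint arm with a two-finger parallel gripper is mounted at the origin on a cart in front of the work surface, level with it; the furniture and walls round the work are solid. World frame = base frame: x ahead of the robot, y to its left, z up, the work surface at z = 0. Lengths are in m, angles in rad, forces in N, time in s.
With the tool pointing down it reaches from about 0.325 to 0.775 m from the base axis. Payload 5.5 kg.
Tool frame: the origin (TCP) lies on the mounting face of the last link; the fingertips stand 182 mm ahead of it and the grasp point (between the pads) lies 163 mm ahead of it; z points along the fingers, x is the direction in which the jaws open and shut, and the axes are right-handed (so a half turn about z gives the same grasp; the last joint's range is limited). The gripper opens to 88 mm and grips with 3 to 60 N. Pads are 20 mm wide; open, the fingers measure 115 mm over their backs; the gripper's body (75 mm by 178 mm) begins 61 mm behind the grasp point.
Start: joints at [1.286, 0.091, 1.231, -0, 1.82, -0.057], TCP at [0.136, 0.585, 0.405] pointing down, gripper open.
Joint ranges: [-2.87, 2.87], [-0.86, 2.18], [0.17, 2.46], [-1.51, 4.65], [0.06, 2.69], [-2.65, 2.65]. Speed limits (rad/s): [2.57, 2.57, 3.01, 3.14, 3.14, 3.14].

### API

Orientations are given as a unit quaternion [x, y, z, w].
In Python, from plant import * gives the robot as it stands.
- The arm moves only by the tool send_rows, never from a script. Its argument "moves" is a list of rows, each an object of numbers: "dx", "dy", "dz": the shift along the tool's x, y, z in m; "rx", "ry", "rz": the turn, a rotation vector about the tool's x, y, z in rad; "grip": the opening, from 0 (shut) to 1 (fully open). A call has 1 to 12 rows; each row shifts and turns the pose as measured when the row begins, along the tool's axes as they then stand; what a row does not reach is not made up. A row lasts 1/12 s, in which the tool goes at most 41.7 mm and 7.16 degrees, less where a joint would pass 70% of its speed; a pose out of reach is approached as far as the arm can. A call is refused whole if a number of a shift passes 0.0417 or a number of a turn 0.125, either way. A call with a gripper value outside its range is refused whole. The fingers move at their own pace and stop on an object; "squeeze" is the grip in N (left out, the last holds). Time passes only in rows, so rows that do not move let the fingers close. It gives the time, the measured TCP pose, the force and the opening at its end, in the units of the state.
- get_state(): the state, without advancing time (a new reading comes with each control period).
- get_image(name): name is "scene" or "side" or "wrist"; returns the picture (400x640x3 uint8, red, green, blue); there is no depth.
- camera_model(name): a dict with "K" (3x3 intrinsics, pixels), "dist_coeffs" ([k1, k2, p1, p2, k3] as OpenCV has them; the pictures are not rectified), "cam_to_world" (4x4, takes a point from camera to world coordinates). Camera axes: x right, y down, z forward; pixel columns grow to the right and rows downward; lengths in m; the calibration is good to about 2 mm. A picture is of the moment at which its call begins: read the wrist's pose just before it. camera_model takes no time and is no camera call; for the wrist camera it gives the pose at the moment of the call.
- job_done(): hands the job in, once; it reports no verdict.
Trained networks look in the newest picture that a camera, given by its name, has taken for a name from the list of things; names that differ only in an ending like _2 or _b are one class to them, and where a whole thing is asked for, a point or a joint stands for the part that bears it (a point fixed in the world has none). Each returns a list of dicts, best first, with "conf" (0 to 1); they miss things now and then, are a little off and sometimes report something else, mostly with a low value. They report only what shows in the picture. A call takes as long as a camera call. They do not tell look-alikes from the thing itself.
- search_frame(camera, target): "pixel" ([column, row] in pixels, amid what is visible of it).
The state is a dict: "time": time; "qpos": joint angles; "qvel": joint speeds; "tau": joint torques, N m; "position": TCP position; "orientation": TCP orientation; "force": force on the tool from outside, world axes, zero at the start; "ft_torque": the same for the moment, N m; "grip_width": finger opening in m.
Only numpy, scipy, OpenCV 4.12 (cv2) and the standard library are available. Lean on these libraries where they do the work, as an engineer would, in place of code of your own. Each camera call takes 0.05 s, during which the arm holds its last target.

## Working session

There is one attempt and no reset: what is moved stays moved. The work goes in short steps, Python scripts to look and compute and a tool call to move; the robot and the scene stay as the last step left them, time stands still between calls to the robot, and variables do not carry over. Pictures are saved under pics/ and viewed, and the job is handed in when it is done.

Besides the shell and the picture viewer there is one more tool, called after "Emit:" as name(argument=value, ...) on one line, values as JSON. send_rows: Moves the arm, as the interface text tells. Its arguments: {"type":"object","properties":{"moves":{"type":"array"},"squeeze":{"type":"number"}},"required":["moves"]}

```bash
ls; mkdir -p pics
python3 - <<'E'
from plant import *
import cv2
s=get_state(); print(s)
for c in ["scene","side","wrist"]:
    im=get_image(c); cv2.imwrite(f"pics/{c}0.png",im[:,:,::-1])
    m=camera_model(c); print(c,m)
for c in ["scene","side"]:
    for t in ["pot_mid","pot_mouth","stack_mouth","upper_pot"]:
        print(c,t,search_frame(c,t))
E
```

```text
pics
{'time': 0.0, 'qpos': array([ 1.28630832e+00,  9.18459861e-02,  1.23185916e+00, -2.40125799e-05,
        1.81980046e+00, -5.67208105e-02]), 'qvel': array([ 0.0003782 ,  0.00025791, -0.00034635, -0.00010515, -0.00058333,
       -0.00076854]), 'tau': array([ 7.49279388e-04, -4.46464169e+01, -4.06439745e+01,  6.98802131e-02,
        2.97350041e-02, -1.33883032e-04]), 'position': array([0.13551489, 0.58455244, 0.40352935]), 'orientation': array([ 7.82881719e-01,  6.22169831e-01, -7.74626889e-04,  5.61194953e-04]), 'force': array([-0.89600191,  0.1757789 ,  0.57027834]), 'ft_torque': array([-0.06624055,  0.02011479, -0.03055226]), 'grip_width': 0.08789136542069884}
scene {'K': array([[428.26734046,   0.        , 322.19120659],
       [  0.        , 428.26734046, 200.4863376 ],
       [  0.        ,   0.        ,   1.        ]]), 'dist_coeffs': array([-0.08033556,  0.        ,  0.        ,  0.        ,  0.        ]), 'cam_to_world': array([[ 0.87696468, -0.33196646,  0.34746398,  0.24629221],
       [-0.48029302, -0.5816115 ,  0.65654145, -0.74340579],
       [-0.0158607 , -0.74264819
[... 1213 characters left out ...]
f': 0.65}]
scene pot_mouth [{'pixel': [272.9, 218.6], 'conf': 0.88}, {'pixel': [245.5, 181.8], 'conf': 0.66}]
scene stack_mouth [{'pixel': [332.5, 254.7], 'conf': 0.84}, {'pixel': [272.3, 250.3], 'conf': 0.59}]
scene upper_pot [{'pixel': [271.5, 247.2], 'conf': 0.85}, {'pixel': [392.7, 332.9], 'conf': 0.7}]
side pot_mid [{'pixel': [292.3, 170.6], 'conf': 0.89}, {'pixel': [293.3, 198.5], 'conf': 0.72}]
side pot_mouth [{'pixel': [292.5, 197.1], 'conf': 0.63}, {'pixel': [294.8, 170.5], 'conf': 0.55}]
side stack_mouth [{'pixel': [303.8, 231.9], 'conf': 0.68}, {'pixel': [264.5, 211.2], 'conf': 0.62}]
side upper_pot [{'pixel': [265.8, 211.0], 'conf': 0.78}, {'pixel': [300.0, 228.6], 'conf': 0.77}]
```

View pics/scene0.png

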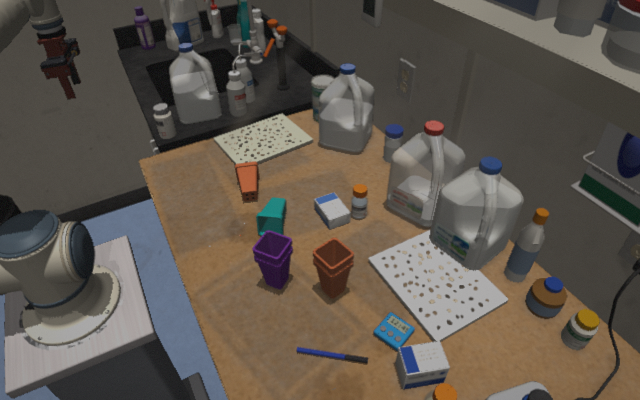

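View pics/side0.png

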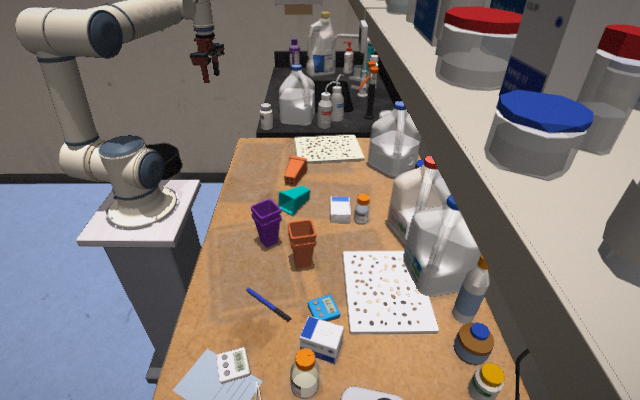

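View pics/wrist0.png

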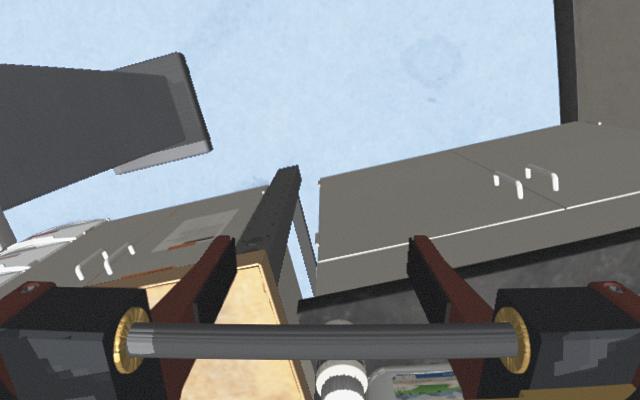

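Run:
```python
import cv2
im=cv2.imread("pics/scene0.png"); cv2.imwrite("pics/scene0z.png",cv2.resize(im[150:350,180:440],None,fx=3,fy=3,interpolation=cv2.INTER_CUBIC))
im=cv2.imread("pics/side0.png"); cv2.imwrite("pics/side0z.png",cv2.resize(im[120:300,200:400],None,fx=3.3,fy=3.3,interpolation=cv2.INTER_CUBIC))
```

```text
(no output)
```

View pics/scene0z.png

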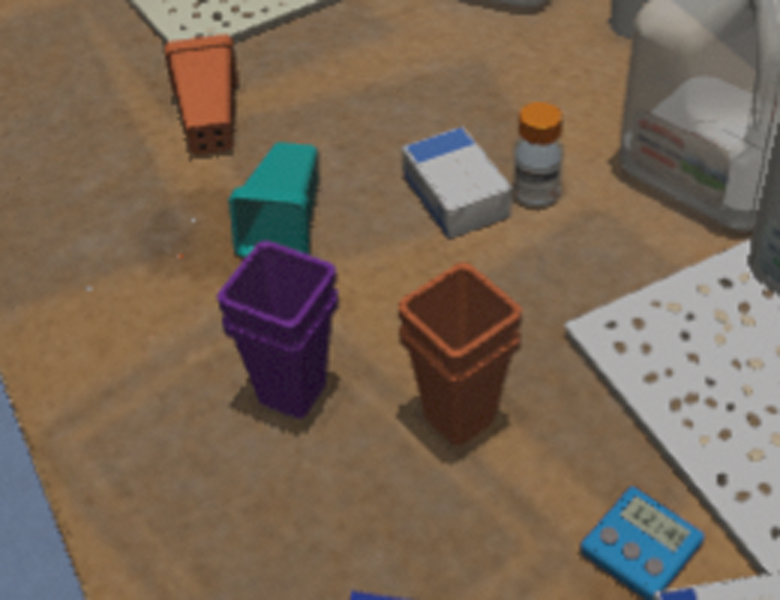

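View pics/side0z.png

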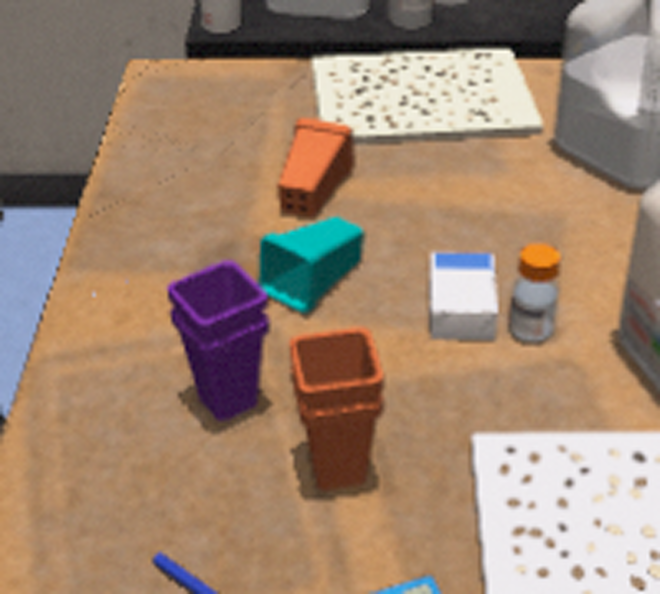

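The loose pot is the orange-brown one at scene (247,180) and side (295,170), with its mouth away from the cameras. The target stack is brown, at scene (333,258) and side (302,243). Turquoise and purple are the look-alikes. Next I'll fit models to the silhouettes.

```bash
cat > h.py <<'E'
import numpy as np, cv2, json
from scipy.spatial.transform import Rotation as R
from scipy.optimize import minimize
def proj(P,m):
    T=np.linalg.inv(m["cam_to_world"]); 
    p,_=cv2.projectPoints(np.asarray(P,float).reshape(-1,1,3),cv2.Rodrigues(T[:3,:3])[0],T[:3,3],m["K"],m["dist_coeffs"])
    return p.reshape(-1,2)
def sq(h,z): return np.array([[a*h,b*h,z] for a,b in((1,1),(1,-1),(-1,-1),(-1,1))])
POT=np.vstack([sq(.020,0),sq(.0285,.086),sq(.032,.086),sq(.032,.1)])-[0,0,.05]
def sil(polys,shape,S=4):
    m=np.zeros((shape[0]*S,shape[1]*S),np.uint8)
    for p in polys:
        cv2.fillConvexPoly(m,cv2.convexHull(np.round((p+.5)*S).astype(np.int32)),1)
    return m
def parts(): # convex parts: body, band
    return [POT[:8],POT[8:]]
def lying(x,y,yaw,t=0.1387):
    # axis dir horizontally at yaw, up tilt t
    a=np.array([np.cos(t)*np.cos(yaw),np.cos(t)*np.sin(yaw),np.sin(t)])
    lat=np.array([-np.sin(yaw),np.cos(yaw),0]); 
    Rm=np.c_[lat,np.cross(a,lat),a]
    return Rm,np.array([x,y,.0268])
def upright(x,y,yaw,z=.05):
    return R.from_euler('z',yaw).as_matrix(),np.array([x,y,z])
E
cat > seg.py <<'E'
from h import *
import sys
from plant import camera_model
rng={"pot":{"scene":(228,155,40,52),"side":(278,150,36,42)},"stack":{"scene":(306,236,55,68),"side":(280,214,46,62)}}
out={}
for obj in rng:
    for c in rng[obj]:
        im=cv2.imread(f"pics/{c}0.png"); m=np.zeros(im.shape[:2],np.uint8)
        b=np.zeros((1,65));f=np.zeros((1,65))
        cv2.grabCut(im,m,rng[obj][c],b,f,6,cv2.GC_INIT_WITH_RECT)
        k=((m==1)|(m==3)).astype(np.uint8)
        n,l,s,_=cv2.connectedComponentsWithStats(k); i=1+np.argmax(s[1:,4]); k=(l==i).astype(np.uint8)
        print(obj,c,s[i]); cv2.imwrite(f"pics/m_{obj}_{c}.png",k*255)
        x,y,w,h=rng[obj][c]; v=im.copy(); cs,_=cv2.findContours(k,0,2); v[k==0]//=3
        out[obj,c]=cv2.resize(v[y-10:y+h+10,x-10:x+w+10],(380,280))
cv2.imwrite("pics/seg.png",np.vstack([np.hstack([out["pot","scene"],out["pot","side"]]),np.hstack([out["stack","scene"],out["stack","side"]])]))
E
python3 seg.py
```

```text
pot scene [235 162  25  42 828]
pot side [284 156  26  36 613]
stack scene [ 312  240   42   64 1902]
stack side [ 288  221   28   51 1206]
```

View pics/seg.png

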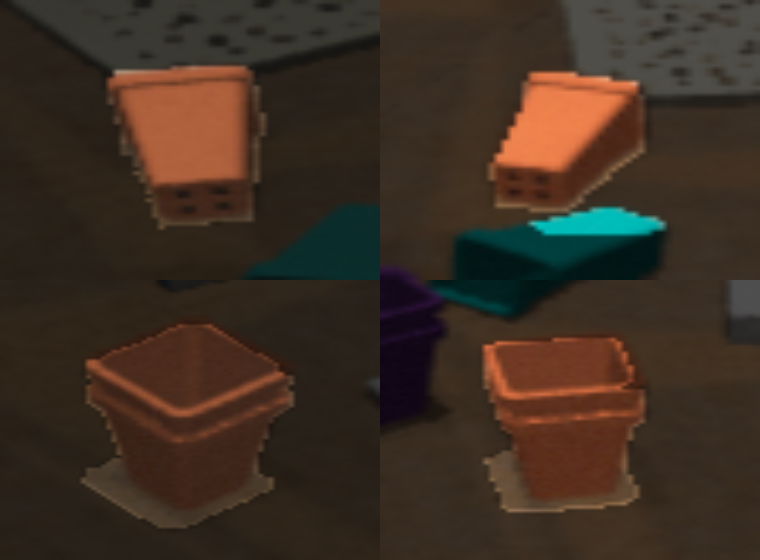

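Segmentation works, apart from the shadow included at the stack's foot. I'll drop that by colour and then fit.

```bash
cat > fit.py <<'E'
from h import *
from plant import camera_model
M={c:camera_model(c) for c in("scene","side")}
S=4
def getmask(o,c):
    k=cv2.imread(f"pics/m_{o}_{c}.png",0)>0
    im=cv2.imread(f"pics/{c}0.png").astype(float); B,G,Rr=im[...,0],im[...,1],im[...,2]
    ratio=Rr/(G+1)
    k=k&(ratio>1.5)
    k=k.astype(np.uint8); k=cv2.morphologyEx(k,cv2.MORPH_CLOSE,np.ones((3,3)))
    n,l,s,_=cv2.connectedComponentsWithStats(k); k=(l==1+np.argmax(s[1:,4])).astype(np.uint8)
    print(o,c,k.sum())
    return k
def cost(polyf,masks,p,offs):
    t=0
    for c in masks:
        polys=[proj(q,M[c])+offs.get(c,0) for q in polyf(p)]
        s=sil(polys,masks[c].shape,S); s=cv2.resize(s.astype(np.float32),masks[c].shape[::-1],interpolation=cv2.INTER_AREA)
        t+=np.abs(s-masks[c]).sum()/masks[c].sum()
    return t
def potpolys(p):
    Rm,t=lying(*p); return [q@Rm.T+t for q in parts()]
def stackpolys(p):
    o=[]
    for z in(.05,.075):
        Rm,t=upright(*p,z); o+=[q@Rm.T+t for q in parts()]
    return o
def ray(px,c,z):
    m=M[c]; u=cv2.undistortPoints(np.array([[px]],float),m["K"],m["dist_coeffs"])[0,0]
    d=m["cam_to_world"][:3,:3]@np.array([u[0],u[1],1]); o=m["cam_to_world"][:3,3]; return o+d*(z-o[2])/d[2]
for o,f,ini in(("pot",potpolys,lambda:[*ray([247,181],"scene",.027)[:2],1.6]),("stack",stackpolys,lambda:[*ray([333,272],"scene",.06)[:2],.3])):
    mk={c:getmask(o,c) for c in M}
    for use in(["scene","side"],["scene"],["side"]):
        best=None
        for dy in np.arange(-.8,.81,.2):
            p0=np.array(ini()); p0[2]+=dy
            r=minimize(lambda p:cost(f,{c:mk[c] for c in use},p,{}),p0,method="Nelder-Mead",options=dict(initial_simplex=p0+np.array([[0,0,0],[.01,0,0],[0,.01,0],[0,0,.2]]),xatol=1e-4,fatol=1e-4))
            if best is None or r.fun<best.fun: best=r
        print(o,use,best.x.round(4),best.fun)
        if len(use)==2:
            for c in M:
                im=cv2.imread(f"pics/{c}0.png")
                im=cv2.resize(im,None,fx=6,fy=6,interpolation=cv2.INTER_CUBIC)
                for q in f(best.x):
                    h=cv2.convexHull(np.round((proj(q,M[c])+.5)*6).astype(np.int32)); cv2.polylines(im,[h],True,(0,255,0),1)
                x,y=np.mean(proj(np.vstack(f(best.x)),M[c]),0).astype(int)*6
                cv2.imwrite(f"pics/f_{o}_{c}.png",im[y-200:y+200,x-180:x+180])
cv2.imwrite("pics/fits.png",cv2.resize(np.vstack([np.hstack([cv2.imread(f"pics/f_{o}_{c}.png") for c in M]) for o in("pot","stack")]),None,fx=.75,fy=.75))
E
python3 fit.py
```

```text
pot scene 712
pot side 483
pot ['scene', 'side'] [0.4948 0.1638 1.2982] 0.23752166352618234
pot ['scene'] [0.4944 0.1636 1.2608] 0.11762640449438203
pot ['side'] [0.4936 0.1648 1.3175] 0.10222567287784678
stack scene 1553
stack side 1017
stack ['scene', 'side'] [ 0.5294 -0.2458  0.1133] 0.3001453161673318
stack ['scene'] [ 0.5283 -0.2468 -0.1923] 0.14447842884739215
stack ['side'] [ 0.5296 -0.2472  0.1278] 0.10859144542772861
```

View pics/fits.png

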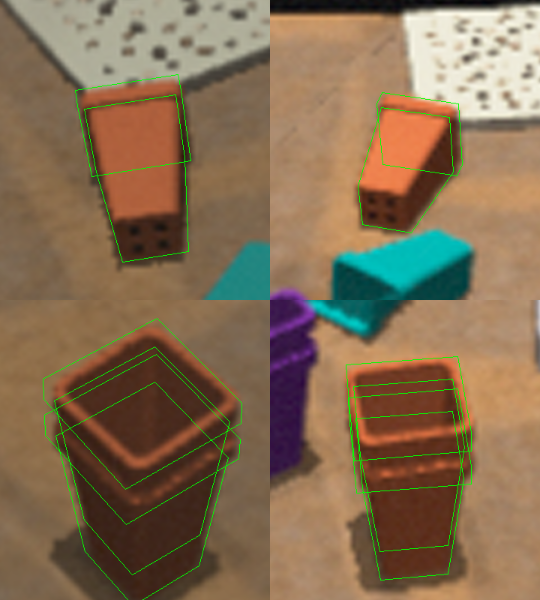

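```bash
cat > mv.py <<'E'
import numpy as np, math
from scipy.spatial.transform import Rotation as R, Slerp
from plant import *
def toolR(xdir,zdir):
    z=np.array(zdir,float);z/=np.linalg.norm(z);x=np.array(xdir,float);x-=z*(x@z);x/=np.linalg.norm(x)
    return R.from_matrix(np.c_[x,np.cross(z,x),z])
def need(pt,Rt,N=None,vmax=.038,wmax=.11,show=True,grasp=True):
    """pt: target of grasp point (163 mm ahead) if grasp else TCP"""
    s=get_state(); p0=s["position"];R0=R.from_quat(s["orientation"])
    pt=np.array(pt,float)
    if grasp: pt=pt-Rt.apply([0,0,.163])
    d=np.linalg.norm(pt-p0);w=(R0.inv()*Rt).magnitude()
    if N is None: N=max(1,math.ceil(max(d/vmax,w/wmax)))
    print("t",round(s["time"],2),"dist",d.round(4),"ang",w.round(3),"N",N,"force",s["force"].round(1),"w",round(s["grip_width"],4),"q",s["qpos"].round(2))
    sl=Slerp([0,1],R.from_quat([R0.as_quat(),Rt.as_quat()]))
    for i in range(N):
        a=sl(i/N);b=sl((i+1)/N)
        dx=a.inv().apply((pt-p0)/N); rv=(a.inv()*b).as_rotvec()
        print(i,"d",(dx*1000).round(1),"r",rv.round(3))
PY=1.29
POTX=np.array([np.sin(PY),-np.cos(PY),0])
E
python3 - <<'E'
from mv import *
from fit import ray
for n,px,z in(("turq","271,217",.03),("tray","215,145",0),("tray","255,165",0)):
    print(n,ray([float(a) for a in px.split(",")],"scene",z))
need([.5055,.2025,.237],toolR(POTX,[0,0,-1]))
E
```

```text
pot scene 712
pot side 483
pot ['scene', 'side'] [0.4948 0.1638 1.2982] 0.23752166352618234
pot ['scene'] [0.4944 0.1636 1.2608] 0.11762640449438203
pot ['side'] [0.4936 0.1648 1.3175] 0.10222567287784678
stack scene 1553
stack side 1017
stack ['scene', 'side'] [ 0.5294 -0.2458  0.1133] 0.3001453161673318
stack ['scene'] [ 0.5283 -0.2468 -0.1923] 0.14447842884739215
stack ['side'] [ 0.5296 -0.2472  0.1278] 0.10859144542772861
turq [0.49349731 0.00090092 0.03      ]
tray [0.47905011 0.42618548 0.        ]
tray [0.55157423 0.2614032  0.        ]Traceback (most recent call last):
  File "<stdin>", line 5, in <module>
  File "mv.py", line 14, in need
    print("t",round(s["time"],2),"dist",d.round(4),"ang",w.round(3),"N",N,"force",s["force"].round(1),"w",round(s["grip_width"],4),"q",s["qpos"].round(2))
                                                         ^^^^^^^
AttributeError: 'float' object has no attribute 'round'
```

```bash
sed -i 's/d.round(4)/round(d,4)/;s/w.round(3)/round(w,3)/' mv.py; sed -i 's/^for o,f,ini/if __name__=="__main__":\n  for o,f,ini/' fit.py
python3 - <<'E'
s=open("fit.py").read().split("\n")
i=[k for k,l in enumerate(s) if l.startswith("  for o,f,ini")][0]
s=s[:i+1]+["  "+l for l in s[i+1:]]
open("fit.py","w").write("\n".join(s))
E
python3 - <<'E'
from mv import *
need([.5055,.2025,.237],toolR(POTX,[0,0,-1]))
E
```

```text
t 0.55 dist 0.5318 ang 1.624 N 15 force [ 0.1  1.  -0.4] w 0.0877 q [ 1.29  0.09  1.23  0.    1.82 -0.06]
0 d [-19.2  29.8   0.3] r [-0.     0.     0.108]
1 d [-15.9  31.7   0.3] r [-0.     0.     0.108]
2 d [-12.4  33.2   0.3] r [-0.     0.     0.108]
3 d [-8.7 34.4  0.3] r [-0.     0.     0.108]
4 d [-5.  35.1  0.3] r [-0.     0.     0.108]
5 d [-1.1 35.4  0.3] r [-0.     0.     0.108]
6 d [ 2.7 35.4  0.3] r [-0.     0.     0.108]
7 d [ 6.5 34.9  0.3] r [-0.     0.     0.108]
8 d [10.2 33.9  0.3] r [-0.     0.     0.108]
9 d [13.8 32.6  0.3] r [-0.     0.     0.108]
10 d [17.3 31.   0.3] r [-0.     0.     0.108]
11 d [20.5 28.9  0.3] r [-0.     0.     0.108]
12 d [23.5 26.5  0.3] r [-0.     0.     0.108]
13 d [26.3 23.8  0.3] r [-0.     0.     0.108]
14 d [28.7 20.9  0.3] r [-0.     0.     0.108]
```

Emit:
send_rows(moves=[{"dx": -0.019,"dy": 0.03,"rz": 0.108,"grip": 1},{"dx": -0.016,"dy": 0.032,"rz": 0.108,"grip": 1},{"dx": -0.012,"dy": 0.033,"rz": 0.108,"grip": 1},{"dx": -0.009,"dy": 0.034,"rz": 0.108,"grip": 1},{"dx": -0.005,"dy": 0.035,"rz": 0.108,"grip": 1},{"dx": -0.001,"dy": 0.035,"rz": 0.108,"grip": 1},{"dx": 0.003,"dy": 0.035,"rz": 0.108,"grip": 1},{"dx": 0.0065,"dy": 0.035,"rz": 0.108,"grip": 1},{"dx": 0.01,"dy": 0.034,"rz": 0.108,"grip": 1},{"dx": 0.014,"dy": 0.033,"rz": 0.108,"grip": 1},{"dx": 0.017,"dy": 0.031,"rz": 0.108,"grip": 1},{"dx": 0.0205,"dy": 0.029,"rz": 0.108,"grip": 1}])

```text
validation failed for argument at $.mo...
```

Run:
```python
from mv import *
need([.5055,.2025,.237],toolR(POTX,[0,0,-1]))
```

```text
t 0.55 dist 0.5318 ang 1.624 N 15 force [ 0.1  1.  -0.4] w 0.0877 q [ 1.29  0.09  1.23  0.    1.82 -0.06]
0 d [-19.2  29.8   0.3] r [-0.     0.     0.108]
1 d [-15.9  31.7   0.3] r [-0.     0.     0.108]
2 d [-12.4  33.2   0.3] r [-0.     0.     0.108]
3 d [-8.7 34.4  0.3] r [-0.     0.     0.108]
4 d [-5.  35.1  0.3] r [-0.     0.     0.108]
5 d [-1.1 35.4  0.3] r [-0.     0.     0.108]
6 d [ 2.7 35.4  0.3] r [-0.     0.     0.108]
7 d [ 6.5 34.9  0.3] r [-0.     0.     0.108]
8 d [10.2 33.9  0.3] r [-0.     0.     0.108]
9 d [13.8 32.6  0.3] r [-0.     0.     0.108]
10 d [17.3 31.   0.3] r [-0.     0.     0.108]
11 d [20.5 28.9  0.3] r [-0.     0.     0.108]
12 d [23.5 26.5  0.3] r [-0.     0.     0.108]
13 d [26.3 23.8  0.3] r [-0.     0.     0.108]
14 d [28.7 20.9  0.3] r [-0.     0.     0.108]
```

Emit:
send_rows(moves=[{"dx": -0.019,"dy": 0.03,"dz": 0,"rx": 0,"ry": 0,"rz": 0.108,"grip": 1},{"dx": -0.016,"dy": 0.032,"dz": 0,"rx": 0,"ry": 0,"rz": 0.108,"grip": 1},{"dx": -0.012,"dy": 0.033,"dz": 0,"rx": 0,"ry": 0,"rz": 0.108,"grip": 1},{"dx": -0.009,"dy": 0.034,"dz": 0,"rx": 0,"ry": 0,"rz": 0.108,"grip": 1},{"dx": -0.005,"dy": 0.035,"dz": 0,"rx": 0,"ry": 0,"rz": 0.108,"grip": 1},{"dx": -0.001,"dy": 0.035,"dz": 0,"rx": 0,"ry": 0,"rz": 0.108,"grip": 1},{"dx": 0.003,"dy": 0.035,"dz": 0,"rx": 0,"ry": 0,"rz": 0.108,"grip": 1},{"dx": 0.0065,"dy": 0.035,"dz": 0,"rx": 0,"ry": 0,"rz": 0.108,"grip": 1},{"dx": 0.01,"dy": 0.034,"dz": 0,"rx": 0,"ry": 0,"rz": 0.108,"grip": 1},{"dx": 0.014,"dy": 0.033,"dz": 0,"rx": 0,"ry": 0,"rz": 0.108,"grip": 1},{"dx": 0.017,"dy": 0.031,"dz": 0,"rx": 0,"ry": 0,"rz": 0.108,"grip": 1},{"dx": 0.0205,"dy": 0.029,"dz": 0,"rx": 0,"ry": 0,"rz": 0.108,"grip": 1}])

```text
time: 1.55
position: [0.4312, 0.2644, 0.4034]
orientation: [1.0, 0.0, 0.0, -0.001]
force: [-0.8, 0.6, -1.3]
grip_width: 0.0878
```

Run:
```python
from mv import *
need([.5055,.2025,.237],toolR(POTX,[0,0,-1]))
```

```text
t 1.55 dist 0.0967 ang 0.281 N 3 force [-0.8  0.6 -1.3] w 0.0878 q [ 0.48 -0.16  1.48  0.    1.82  0.48]
0 d [24.7 20.6  1.1] r [-0.001 -0.     0.094]
1 d [26.6 18.2  1.1] r [-0.001 -0.     0.094]
2 d [28.2 15.7  1.1] r [-0.001 -0.     0.094]
```

Emit:
send_rows(moves=[{"dx": 0.025,"dy": 0.021,"dz": 0.001,"rx": 0,"ry": 0,"rz": 0.094,"grip": 1},{"dx": 0.027,"dy": 0.018,"dz": 0.001,"rx": 0,"ry": 0,"rz": 0.094,"grip": 1},{"dx": 0.028,"dy": 0.016,"dz": 0.001,"rx": 0,"ry": 0,"rz": 0.094,"grip": 1},{"dx": 0,"dy": 0,"dz": 0,"rx": 0,"ry": 0,"rz": 0,"grip": 1}])

```text
time: 1.88
position: [0.5112, 0.1926, 0.4009]
orientation: [0.988, -0.154, 0.002, -0.001]
force: [0.4, 0.6, 0.2]
grip_width: 0.0879
```

Run:
```python
from h import *
from plant import *
m=camera_model("wrist"); im=get_image("wrist")[:,:,::-1].copy(); cv2.imwrite("pics/w1.png",im)
import pickle; pickle.dump(m,open("pics/w1.pkl","wb"))
Rm,t=lying(.4945,.164,1.29)
for q in parts():
    cv2.polylines(im,[cv2.convexHull(np.round(proj(q@Rm.T+t,m)).astype(np.int32))],True,(0,255,0),1)
cv2.imwrite("pics/w1o.png",im)
print(get_state()["position"], search_frame("wrist","pot_mid"),search_frame("wrist","pot_mouth"))
```

```text
[0.50993881 0.19398773 0.40118383] [{'pixel': [363.9, 301.7], 'conf': 0.91}, {'pixel': [308.7, 192.8], 'conf': 0.56}] [{'pixel': [310.8, 191.2], 'conf': 0.86}, {'pixel': [366.3, 303.2], 'conf': 0.66}]
```

View pics/w1o.png

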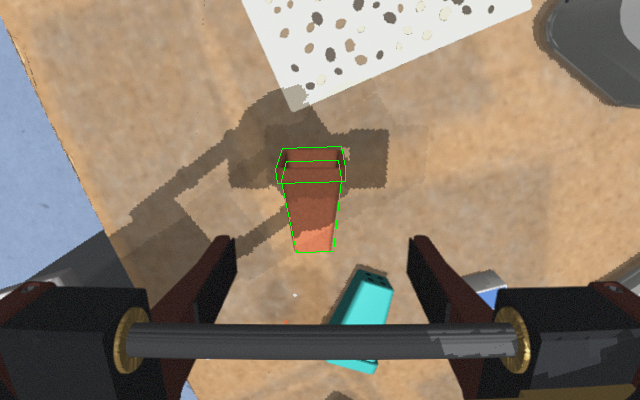

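The wrist view shows the loose pot at about (310,200), and the model overlay matches it. I'll zoom in to refine.

Run:
```python
from h import *
import pickle
m=pickle.load(open("pics/w1.pkl","rb")); im0=cv2.imread("pics/w1.png")
im=cv2.resize(im0,None,fx=5,fy=5,interpolation=cv2.INTER_CUBIC)
outs=[im[120*5:270*5,250*5:370*5].copy()]
for k,pp in enumerate([(.4945,.164,1.29)]):
    v=im.copy();Rm,t=lying(*pp)
    for q in parts(): cv2.polylines(v,[cv2.convexHull(np.round((proj(q@Rm.T+t,m)+.5)*5).astype(np.int32))],True,(0,255,0),1)
    outs.append(v[120*5:270*5,250*5:370*5])
cv2.imwrite("pics/w1z.png",cv2.resize(np.hstack(outs),None,fx=.65,fy=.65))
```

```text
(no output)
```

View pics/w1z.png

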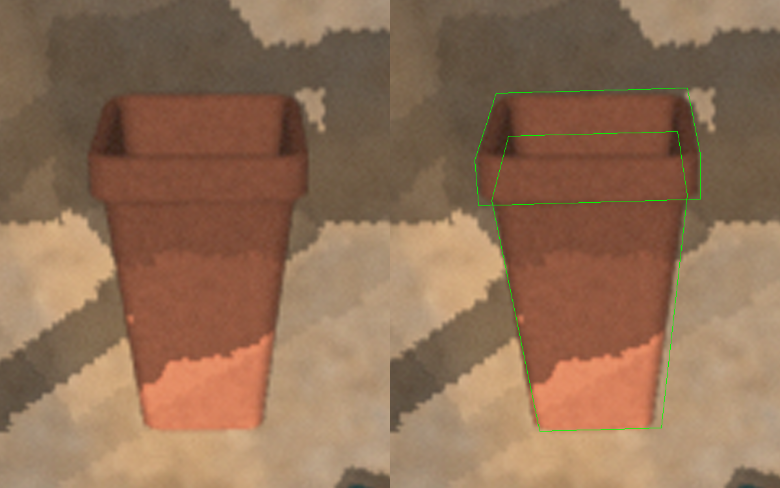

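```bash
cat >> mv.py <<'E'
PY=1.27
POTX=np.array([np.sin(PY),-np.cos(PY),0]); MD=np.array([np.cos(PY),np.sin(PY),0])
def tilt(deg,md=MD,px=POTX): # positive: points towards mouth dir
    a=np.radians(deg); return toolR(px,-np.array([0,0,1])*np.cos(a)+md*np.sin(a))
G=np.array([.5055,.2031,.0325])
E
python3 - <<'E'
from mv import *
Rt=tilt(-40)
need(G-Rt.apply([0,0,.08]),Rt)
E
```

```text
t 2.03 dist 0.2446 ang 0.703 N 7 force [ 0.6 -0.2 -0.1] w 0.0879 q [ 0.31 -0.06  1.39  0.    1.81  0.6 ]
0 d [ -0.7 -23.   26.3] r [-0.1 -0.   0. ]
1 d [ -0.7 -25.5  23.8] r [-0.1 -0.   0. ]
2 d [ -0.6 -27.8  21.1] r [-0.1 -0.   0. ]
3 d [ -0.6 -29.8  18.3] r [-0.1 -0.   0. ]
4 d [ -0.7 -31.5  15.2] r [-0.1 -0.   0. ]
5 d [ -0.7 -32.8  11.9] r [-0.1 -0.   0. ]
6 d [ -0.7 -33.9   8.6] r [-0.1 -0.   0. ]
```

Emit:
send_rows(moves=[{"dx": -0.001,"dy": -0.023,"dz": 0.026,"rx": -0.1,"ry": 0,"rz": 0,"grip": 1},{"dx": -0.001,"dy": -0.0255,"dz": 0.024,"rx": -0.1,"ry": 0,"rz": 0,"grip": 1},{"dx": -0.001,"dy": -0.028,"dz": 0.021,"rx": -0.1,"ry": 0,"rz": 0,"grip": 1},{"dx": -0.001,"dy": -0.03,"dz": 0.018,"rx": -0.1,"ry": 0,"rz": 0,"grip": 1},{"dx": -0.001,"dy": -0.0315,"dz": 0.015,"rx": -0.1,"ry": 0,"rz": 0,"grip": 1},{"dx": -0.001,"dy": -0.033,"dz": 0.012,"rx": -0.1,"ry": 0,"rz": 0,"grip": 1},{"dx": -0.001,"dy": -0.034,"dz": 0.0085,"rx": -0.1,"ry": 0,"rz": 0,"grip": 1},{"dx": 0,"dy": 0,"dz": 0,"rx": 0,"ry": 0,"rz": 0,"grip": 1}])

```text
time: 2.7
position: [0.5426, 0.3686, 0.2166]
orientation: [0.927, -0.131, -0.043, 0.35]
force: [-0.9, -0.1, -4.8]
grip_width: 0.0877
```

Run:
```python
from mv import *
Rt=tilt(-40)
need(G-Rt.apply([0,0,.08]),Rt)
need(G,Rt)
```

```text
t 2.7 dist 0.0188 ang 0.035 N 1 force [-0.9 -0.1 -4.8] w 0.0877 q [ 0.65  0.54  1.1  -0.48  2.06  0.82]
0 d [13.3 11.1  7.3] r [ 0.022 -0.025  0.011]
t 2.7 dist 0.0885 ang 0.035 N 3 force [-0.9 -0.1 -4.8] w 0.0877 q [ 0.65  0.54  1.1  -0.48  2.06  0.82]
0 d [ 3.8  3.1 29.1] r [ 0.007 -0.008  0.004]
1 d [ 4.   3.3 29. ] r [ 0.007 -0.008  0.004]
2 d [ 4.3  3.5 29. ] r [ 0.007 -0.008  0.004]
```

Emit:
send_rows(moves=[{"dx": 0.013,"dy": 0.011,"dz": 0.007,"rx": 0.022,"ry": -0.025,"rz": 0.011,"grip": 1},{"dx": 0,"dy": 0,"dz": 0,"rx": 0,"ry": 0,"rz": 0,"grip": 1},{"dx": 0,"dy": 0,"dz": 0,"rx": 0,"ry": 0,"rz": 0,"grip": 1}])

```text
time: 2.95
position: [0.5492, 0.3555, 0.2172]
orientation: [0.93, -0.137, -0.052, 0.337]
force: [0.3, 0.3, 0.3]
grip_width: 0.0879
```

Run:
```python
from mv import *
Rt=tilt(-40)
need(G,Rt)
```

```text
t 2.95 dist 0.0805 ang 0.008 N 3 force [0.3 0.3 0.3] w 0.0879 q [ 0.62  0.53  1.11 -0.45  2.05  0.82]
0 d [ 1.1  0.9 26.8] r [-0.    -0.     0.003]
1 d [ 1.1  0.9 26.8] r [-0.    -0.     0.003]
2 d [ 1.1  0.9 26.8] r [-0.    -0.     0.003]
```

Emit:
send_rows(moves=[{"dx": 0.002,"dy": 0.0015,"dz": 0.016,"rx": 0,"ry": 0,"rz": 0.004,"grip": 1},{"dx": 0.0015,"dy": 0.0015,"dz": 0.016,"rx": 0,"ry": 0,"rz": 0.004,"grip": 1},{"dx": 0,"dy": 0,"dz": 0.016,"rx": 0,"ry": 0,"rz": 0,"grip": 1},{"dx": 0,"dy": 0,"dz": 0.016,"rx": 0,"ry": 0,"rz": 0,"grip": 1},{"dx": 0,"dy": 0,"dz": 0.016,"rx": 0,"ry": 0,"rz": 0,"grip": 1},{"dx": 0,"dy": 0,"dz": 0,"rx": 0,"ry": 0,"rz": 0,"grip": 1}])

```text
time: 3.45
position: [0.5385, 0.2963, 0.1841]
orientation: [0.935, -0.15, -0.037, 0.32]
force: [0.3, -0.2, -0.3]
grip_width: 0.0877
```

Run:
```python
from mv import *
import cv2
Rt=tilt(-40)
need(G,Rt)
for c in("wrist","scene"):
    cv2.imwrite(f"pics/{c}2.png",get_image(c)[:,:,::-1])
s=cv2.imread("pics/scene2.png")[110:260,160:340]
cv2.imwrite("pics/c2.png",np.vstack([cv2.resize(s,(400,320)),cv2.resize(cv2.imread("pics/wrist2.png"),(400,250))]))
```

```text
t 3.45 dist 0.0276 ang 0.051 N 1 force [ 0.3 -0.2 -0.3] w 0.0877 q [ 0.56  0.42  1.3  -0.45  1.9   0.84]
0 d [ -4.7 -20.9  17.4] r [-0.042 -0.017 -0.024]
```

View pics/c2.png

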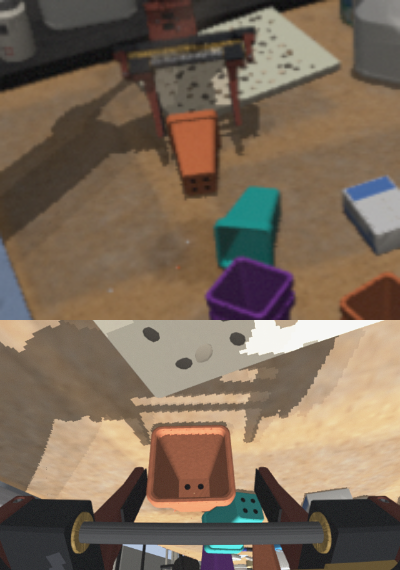

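Emit:
send_rows(moves=[{"dx": -0.003,"dy": -0.011,"dz": 0,"rx": -0.025,"ry": -0.01,"rz": -0.015,"grip": 1},{"dx": -0.002,"dy": -0.01,"dz": 0.005,"rx": -0.017,"ry": -0.007,"rz": -0.01,"grip": 1},{"dx": 0,"dy": 0,"dz": 0,"rx": 0,"ry": 0,"rz": 0,"grip": 1},{"dx": 0,"dy": 0,"dz": 0,"rx": 0,"ry": 0,"rz": 0,"grip": 1}])

```text
time: 3.88
position: [0.5401, 0.3149, 0.1762]
orientation: [0.931, -0.141, -0.047, 0.335]
force: [-0.7, 0.0, 0.4]
grip_width: 0.0879
```

Run:
```python
from mv import *
need(G,tilt(-40))
```

```text
t 3.88 dist 0.0225 ang 0.011 N 1 force [-0.7  0.   0.4] w 0.0879 q [ 0.58  0.47  1.26 -0.45  1.94  0.83]
0 d [-0.  -2.5 22.4] r [-0.009 -0.006 -0.002]
```

Emit:
send_rows(moves=[{"dx": 0,"dy": -0.002,"dz": 0.008,"rx": -0.009,"ry": -0.006,"rz": 0,"grip": 1},{"dx": 0,"dy": -0.001,"dz": 0.008,"rx": 0,"ry": 0,"rz": 0,"grip": 1},{"dx": 0,"dy": 0,"dz": 0.006,"rx": 0,"ry": 0,"rz": 0,"grip": 1},{"dx": 0,"dy": 0,"dz": 0,"rx": 0,"ry": 0,"rz": 0,"grip": 1},{"dx": 0,"dy": 0,"dz": 0,"rx": 0,"ry": 0,"rz": 0,"grip": 1}])

```text
time: 4.3
position: [0.536, 0.3036, 0.1533]
orientation: [0.928, -0.141, -0.052, 0.34]
force: [-0.0, 0.2, 0.5]
grip_width: 0.088
```

Run:
```python
from mv import *
need(G,tilt(-40))
```

```text
t 4.3 dist 0.0041 ang 0.004 N 1 force [-0.   0.2  0.5] w 0.088 q [ 0.57  0.47  1.3  -0.45  1.91  0.84]
0 d [ 0.7  2.8 -2.9] r [0.004 0.001 0.001]
```

Emit:
send_rows(moves=[{"dx": 0.001,"dy": 0.002,"dz": -0.002,"rx": 0,"ry": 0,"rz": 0,"grip": 1},{"dx": 0,"dy": 0,"dz": 0,"rx": 0,"ry": 0,"rz": 0,"grip": 0},{"dx": 0,"dy": 0,"dz": 0,"rx": 0,"ry": 0,"rz": 0,"grip": 0},{"dx": 0,"dy": 0,"dz": 0,"rx": 0,"ry": 0,"rz": 0,"grip": 0},{"dx": 0,"dy": 0,"dz": 0,"rx": 0,"ry": 0,"rz": 0,"grip": 0},{"dx": 0,"dy": 0,"dz": 0,"rx": 0,"ry": 0,"rz": 0,"grip": 0}], squeeze=30)

```text
time: 4.8
position: [0.5372, 0.3027, 0.1571]
orientation: [0.929, -0.141, -0.052, 0.339]
force: [1.0, -0.4, -1.3]
grip_width: 0.0639
```

Run:
```python
from mv import *
need(G,tilt(-40))
need(G+[0,0,.11],tilt(-40))
```

```text
t 4.8 dist 0.0008 ang 0.003 N 1 force [ 1.  -0.4 -1.3] w 0.0639 q [ 0.57  0.47  1.3  -0.46  1.91  0.84]
0 d [-0.7 -0.1 -0.4] r [ 0.003  0.001 -0.   ]
t 4.8 dist 0.1102 ang 0.003 N 3 force [ 1.  -0.4 -1.3] w 0.0639 q [ 0.57  0.47  1.3  -0.46  1.91  0.84]
0 d [ -0.3  23.6 -28.1] r [ 0.001  0.    -0.   ]
1 d [ -0.3  23.6 -28.2] r [ 0.001  0.    -0.   ]
2 d [ -0.3  23.6 -28.2] r [ 0.001  0.    -0.   ]
```

Emit:
send_rows(moves=[{"dx": 0,"dy": 0.006,"dz": -0.007,"rx": 0,"ry": 0,"rz": 0,"grip": 0},{"dx": 0,"dy": 0.013,"dz": -0.015,"rx": 0,"ry": 0,"rz": 0,"grip": 0},{"dx": 0,"dy": 0.018,"dz": -0.021,"rx": 0,"ry": 0,"rz": 0,"grip": 0},{"dx": 0,"dy": 0.018,"dz": -0.021,"rx": 0,"ry": 0,"rz": 0,"grip": 0},{"dx": 0,"dy": 0.012,"dz": -0.015,"rx": 0,"ry": 0,"rz": 0,"grip": 0},{"dx": 0,"dy": 0.005,"dz": -0.006,"rx": 0,"ry": 0,"rz": 0,"grip": 0},{"dx": 0,"dy": 0,"dz": 0,"rx": 0,"ry": 0,"rz": 0,"grip": 0},{"dx": 0,"dy": 0,"dz": 0,"rx": 0,"ry": 0,"rz": 0,"grip": 0}])

```text
time: 5.47
position: [0.5365, 0.3024, 0.2747]
orientation: [0.929, -0.14, -0.053, 0.339]
force: [0.1, -0.7, -0.3]
grip_width: 0.0637
```

Run:
```python
from mv import *
import cv2
need([.5055,.2031,.16],tilt(42.05))
cv2.imwrite("pics/wrist3.png",get_image("wrist")[:,:,::-1])
```

```text
t 5.47 dist 0.2133 ang 1.435 N 14 force [ 0.1 -0.7 -0.3] w 0.0637 q [ 0.57  0.38  1.19 -0.49  2.08  0.74]
0 d [-0.  11.9  9.5] r [ 0.102  0.    -0.   ]
1 d [-0.  12.8  8.2] r [ 0.102  0.    -0.   ]
2 d [-0.  13.6  6.8] r [ 0.102  0.    -0.   ]
3 d [-0.  14.2  5.4] r [ 0.102  0.    -0.   ]
4 d [-0.  14.7  3.9] r [ 0.102  0.    -0.   ]
5 d [-0.  15.   2.4] r [ 0.102  0.    -0.   ]
6 d [-0.  15.2  0.9] r [ 0.102  0.    -0.   ]
7 d [-0.  15.2 -0.7] r [ 0.102  0.    -0.   ]
8 d [-0.  15.1 -2.3] r [ 0.102  0.    -0.   ]
9 d [-0.  14.8 -3.8] r [ 0.102  0.    -0.   ]
10 d [-0.  14.3 -5.3] r [ 0.102  0.    -0.   ]
11 d [-0.  13.7 -6.7] r [ 0.102  0.    -0.   ]
12 d [-0.  12.9 -8.1] r [ 0.102  0.    -0.   ]
13 d [-0.  12.  -9.4] r [ 0.102  0.    -0.   ]
```

View pics/wrist3.png

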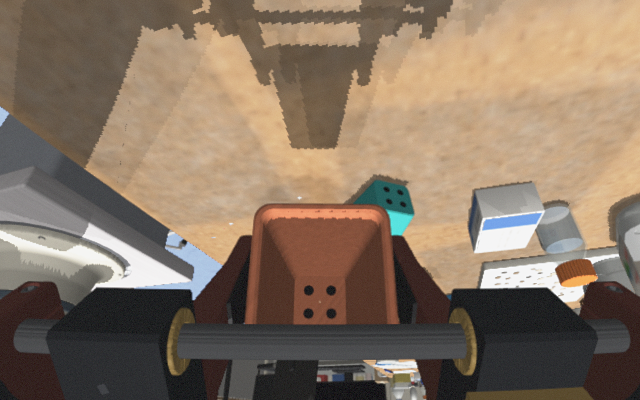

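The pot is held squarely by the rim. Next is the upward rotation, in two halves.

Emit:
send_rows(moves=[{"dx": 0,"dy": 0.012,"dz": 0.007,"rx": 0.1,"ry": 0,"rz": 0,"grip": 0},{"dx": 0,"dy": 0.013,"dz": 0.005,"rx": 0.1,"ry": 0,"rz": 0,"grip": 0},{"dx": 0,"dy": 0.0135,"dz": 0.004,"rx": 0.1,"ry": 0,"rz": 0,"grip": 0},{"dx": 0,"dy": 0.014,"dz": 0.002,"rx": 0.1,"ry": 0,"rz": 0,"grip": 0},{"dx": 0,"dy": 0.015,"dz": 0.001,"rx": 0.1,"ry": 0,"rz": 0,"grip": 0},{"dx": 0,"dy": 0.015,"dz": 0,"rx": 0.1,"ry": 0,"rz": 0,"grip": 0},{"dx": 0,"dy": 0.015,"dz": 0,"rx": 0.1,"ry": 0,"rz": 0,"grip": 0}])

```text
time: 6.1
position: [0.5048, 0.2085, 0.2769]
orientation: [0.989, -0.148, -0.01, -0.006]
force: [-0.1, -1.0, -0.3]
grip_width: 0.0638
```

Run:
```python
from mv import *
need([.5055,.2031,.16],tilt(42.05))
```

```text
t 6.1 dist 0.1142 ang 0.725 N 7 force [-0.1 -1.  -0.3] w 0.0638 q [ 0.32 -0.04  1.59  0.02  1.6   0.62]
0 d [ 0.3 16.3 -0.8] r [ 0.103  0.003 -0.001]
1 d [ 0.3 16.1 -2.4] r [ 0.103  0.003 -0.001]
2 d [ 0.3 15.8 -4.1] r [ 0.103  0.003 -0.001]
3 d [ 0.3 15.3 -5.7] r [ 0.103  0.003 -0.001]
4 d [ 0.3 14.6 -7.2] r [ 0.103  0.003 -0.001]
5 d [ 0.3 13.8 -8.7] r [ 0.103  0.003 -0.001]
6 d [  0.3  12.8 -10.1] r [ 0.103  0.003 -0.001]
```

Emit:
send_rows(moves=[{"dx": 0,"dy": 0.016,"dz": -0.002,"rx": 0.103,"ry": 0.003,"rz": 0,"grip": 0},{"dx": 0,"dy": 0.016,"dz": -0.004,"rx": 0.103,"ry": 0.003,"rz": 0,"grip": 0},{"dx": 0,"dy": 0.016,"dz": -0.005,"rx": 0.103,"ry": 0.003,"rz": 0,"grip": 0},{"dx": 0,"dy": 0.015,"dz": -0.006,"rx": 0.103,"ry": 0.003,"rz": 0,"grip": 0},{"dx": 0,"dy": 0.015,"dz": -0.007,"rx": 0.103,"ry": 0.003,"rz": 0,"grip": 0},{"dx": 0,"dy": 0.014,"dz": -0.009,"rx": 0.103,"ry": 0.003,"rz": 0,"grip": 0},{"dx": 0,"dy": 0.013,"dz": -0.01,"rx": 0.103,"ry": 0.003,"rz": 0,"grip": 0},{"dx": 0,"dy": 0,"dz": 0,"rx": 0,"ry": 0,"rz": 0,"grip": 0},{"dx": 0,"dy": 0,"dz": 0,"rx": 0,"ry": 0,"rz": 0,"grip": 0}])

```text
time: 6.85
position: [0.4647, 0.0907, 0.2681]
orientation: [0.917, -0.15, 0.05, -0.367]
force: [-0.5, -1.0, -1.2]
grip_width: 0.0642
```

Run:
```python
from mv import *
import cv2
need([.5055,.2031,.11],tilt(42.05))
for c in("side","scene"):
    cv2.imwrite(f"pics/{c}4.png",get_image(c)[:,:,::-1])
a=cv2.imread("pics/scene4.png")[80:240,140:340];b=cv2.imread("pics/side4.png")[60:220,200:400]
cv2.imwrite("pics/c4.png",cv2.resize(np.hstack([a,b]),(800,320),interpolation=cv2.INTER_CUBIC))
```

```text
t 6.85 dist 0.0389 ang 0.035 N 2 force [-0.5 -1.  -1.2] w 0.0642 q [-0.12 -0.34  1.95  0.75  1.42  0.13]
0 d [ 3.1  9.  17. ] r [-0.012  0.001 -0.012]
1 d [ 3.   8.8 17.1] r [-0.012  0.001 -0.012]
```

View pics/c4.png

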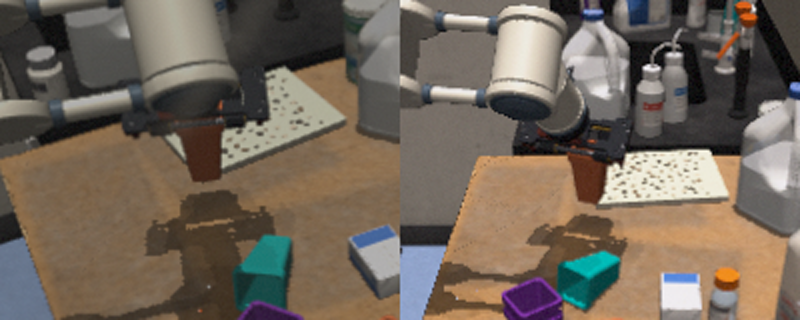

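The pot is now upright in the gripper at scene (193,160), over clear bench. I'll lower it next.

Emit:
send_rows(moves=[{"dx": 0.003,"dy": 0.009,"dz": 0.017,"rx": -0.012,"ry": 0.001,"rz": -0.012,"grip": 0},{"dx": 0.003,"dy": 0.009,"dz": 0.017,"rx": -0.012,"ry": 0.001,"rz": -0.012,"grip": 0},{"dx": 0,"dy": 0,"dz": 0,"rx": 0,"ry": 0,"rz": 0,"grip": 0},{"dx": 0,"dy": 0,"dz": 0,"rx": 0,"ry": 0,"rz": 0,"grip": 0}])

```text
time: 7.28
position: [0.4745, 0.1039, 0.2315]
orientation: [0.925, -0.135, 0.052, -0.351]
force: [-0.4, -0.1, 0.0]
grip_width: 0.064
```

Run:
```python
from mv import *
need([.5055,.2031,.097],tilt(42.05))
```

```text
t 7.28 dist 0.0145 ang 0.012 N 1 force [-0.4 -0.1  0. ] w 0.064 q [-0.08 -0.28  1.96  0.73  1.35  0.08]
0 d [ 0.2 12.9  6.6] r [0.008 0.005 0.008]
```

Emit:
send_rows(moves=[{"dx": 0,"dy": 0.006,"dz": 0.003,"rx": 0.008,"ry": 0.005,"rz": 0.008,"grip": 0},{"dx": 0,"dy": 0.006,"dz": 0.003,"rx": 0,"ry": 0,"rz": 0,"grip": 0},{"dx": 0,"dy": 0,"dz": 0,"rx": 0,"ry": 0,"rz": 0,"grip": 0},{"dx": 0,"dy": 0,"dz": 0,"rx": 0,"ry": 0,"rz": 0,"grip": 0}])

```text
time: 7.62
position: [0.4733, 0.1006, 0.2203]
orientation: [0.923, -0.138, 0.054, -0.355]
force: [-1.1, -0.4, -0.9]
grip_width: 0.064
```

Run:
```python
from mv import *
import cv2
need([.5055,.2031,.091],tilt(42.05))
for c in("side","scene"):
    cv2.imwrite(f"pics/{c}5.png",get_image(c)[:,:,::-1])
a=cv2.imread("pics/scene5.png")[120:240,180:330];b=cv2.imread("pics/side5.png")[100:220,230:380]
cv2.imwrite("pics/c5.png",cv2.resize(np.hstack([a,b]),(800,320),interpolation=cv2.INTER_CUBIC))
```

```text
t 7.62 dist 0.0085 ang 0.003 N 1 force [-1.1 -0.4 -0.9] w 0.064 q [-0.09 -0.28  1.98  0.74  1.33  0.06]
0 d [0.4 6.8 5. ] r [-0.     0.001  0.003]
```

View pics/c5.png

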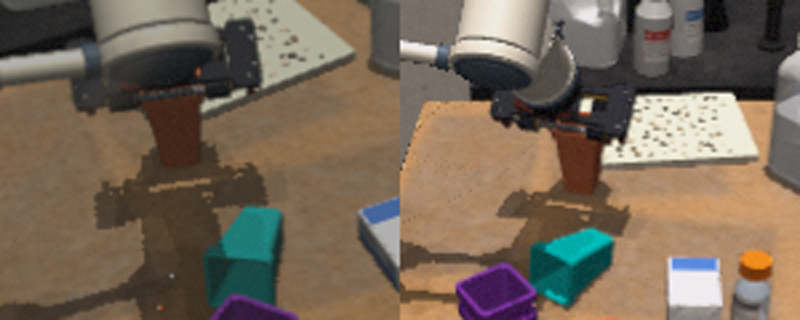

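Emit:
send_rows(moves=[{"dx": 0,"dy": 0.0025,"dz": 0.0025,"rx": 0,"ry": 0,"rz": 0,"grip": 0},{"dx": 0,"dy": 0.0015,"dz": 0.0015,"rx": 0,"ry": 0,"rz": 0,"grip": 0},{"dx": 0,"dy": 0,"dz": 0,"rx": 0,"ry": 0,"rz": 0,"grip": 0},{"dx": 0,"dy": 0,"dz": 0,"rx": 0,"ry": 0,"rz": 0,"grip": 0}])

```text
time: 8.05
position: [0.4735, 0.0997, 0.2154]
orientation: [0.923, -0.139, 0.055, -0.355]
force: [0.1, 0.1, -0.9]
grip_width: 0.0638
```

Run:
```python
from mv import *
need([.5055,.2031,.091],tilt(42.05))
```

```text
t 8.05 dist 0.0035 ang 0.004 N 1 force [ 0.1  0.1 -0.9] w 0.0638 q [-0.09 -0.27  1.99  0.74  1.32  0.05]
0 d [-0.   3.   1.9] r [-0.001 -0.001  0.003]
```

Emit:
send_rows(moves=[{"dx": 0,"dy": 0.001,"dz": 0.001,"rx": 0,"ry": 0,"rz": 0,"grip": 0},{"dx": 0,"dy": 0.001,"dz": 0.001,"rx": 0,"ry": 0,"rz": 0,"grip": 0},{"dx": 0,"dy": 0,"dz": 0,"rx": 0,"ry": 0,"rz": 0,"grip": 0}])

```text
time: 8.3
position: [0.4735, 0.0995, 0.2125]
orientation: [0.923, -0.139, 0.055, -0.355]
force: [0.3, 0.1, -0.0]
grip_width: 0.0636
```

Run:
```python
from mv import *
need([.5055,.2031,.091],tilt(42.05))
```

```text
t 8.3 dist 0.0009 ang 0.004 N 1 force [ 0.3  0.1 -0. ] w 0.0636 q [-0.09 -0.27  1.99  0.74  1.32  0.05]
0 d [-0.1  0.8 -0.1] r [-0.001 -0.002  0.003]
```

Emit:
send_rows(moves=[{"dx": 0,"dy": 0.0007,"dz": 0.0007,"rx": 0,"ry": 0,"rz": 0,"grip": 0},{"dx": 0,"dy": 0,"dz": 0,"rx": 0,"ry": 0,"rz": 0,"grip": 0},{"dx": 0,"dy": 0,"dz": 0,"rx": 0,"ry": 0,"rz": 0,"grip": 0}])

```text
time: 8.55
position: [0.4737, 0.0996, 0.2124]
orientation: [0.923, -0.138, 0.056, -0.356]
force: [-1.2, 0.5, -1.0]
grip_width: 0.0639
```

Run:
```python
from mv import *
need([.5055,.2031,.091],tilt(42.05))
```

```text
t 8.55 dist 0.001 ang 0.005 N 1 force [-1.2  0.5 -1. ] w 0.0639 q [-0.09 -0.27  1.99  0.75  1.32  0.05]
0 d [-0.3  0.9 -0.3] r [-0.002 -0.002  0.004]
```

Emit:
send_rows(moves=[{"dx": 0,"dy": 0.001,"dz": 0.001,"rx": 0,"ry": 0,"rz": 0,"grip": 0},{"dx": 0,"dy": 0.001,"dz": 0.001,"rx": 0,"ry": 0,"rz": 0,"grip": 0},{"dx": 0,"dy": 0,"dz": 0,"rx": 0,"ry": 0,"rz": 0,"grip": 0}])

```text
time: 8.8
position: [0.4743, 0.0998, 0.2121]
orientation: [0.922, -0.137, 0.057, -0.357]
force: [-0.4, -1.0, -1.4]
grip_width: 0.0638
```

Run:
```python
from mv import *
need([.5055,.2031,.091],tilt(42.05))
import cv2
for c in("side","scene"):
    cv2.imwrite(f"pics/{c}6.png",get_image(c)[:,:,::-1])
a=cv2.imread("pics/scene6.png")[130:210,200:300];b=cv2.imread("pics/side6.png")[110:190,250:350]
cv2.imwrite("pics/c6.png",cv2.resize(np.hstack([a,b]),(800,320),interpolation=cv2.INTER_CUBIC))
print(get_state()["force"])
```

```text
t 8.8 dist 0.0015 ang 0.01 N 1 force [-0.4 -1.  -1.4] w 0.0638 q [-0.09 -0.27  1.99  0.75  1.32  0.04]
0 d [-0.8  1.  -0.8] r [-0.006 -0.004  0.006]
[0.27809342 0.26971108 1.45199091]
```

View pics/c6.png

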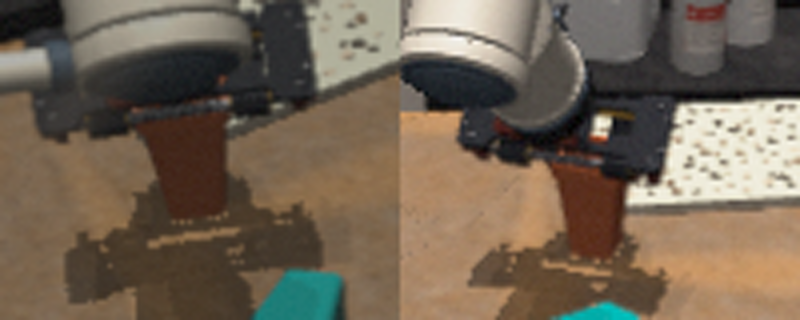

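Emit:
send_rows(moves=[{"dx": 0,"dy": 0,"dz": 0,"rx": -0.006,"ry": -0.004,"rz": 0.006,"grip": 0},{"dx": 0,"dy": 0,"dz": 0,"rx": 0,"ry": 0,"rz": 0,"grip": 0.8},{"dx": 0,"dy": 0,"dz": 0,"rx": 0,"ry": 0,"rz": 0,"grip": 0.9},{"dx": 0,"dy": 0,"dz": 0,"rx": 0,"ry": 0,"rz": 0,"grip": 1},{"dx": 0,"dy": 0,"dz": 0,"rx": 0,"ry": 0,"rz": 0,"grip": 1},{"dx": 0,"dy": 0,"dz": 0,"rx": 0,"ry": 0,"rz": 0,"grip": 1}])

```text
time: 9.4
position: [0.4742, 0.0998, 0.2113]
orientation: [0.923, -0.14, 0.053, -0.354]
force: [-0.4, -0.1, 1.5]
grip_width: 0.0879
```

Run:
```python
from mv import *
need([.5055,.2031,.091],tilt(42.05))
need([.5055,.2031,.17],tilt(42.05))
import cv2
cv2.imwrite("pics/wrist7.png",get_image("wrist")[:,:,::-1])
```

```text
t 9.4 dist 0.0016 ang 0.002 N 1 force [-0.4 -0.1  1.5] w 0.0879 q [-0.09 -0.26  1.99  0.74  1.32  0.05]
0 d [-0.7  0.4 -1.4] r [ 0.002  0.001 -0.001]
t 9.4 dist 0.0797 ang 0.002 N 3 force [-0.4 -0.1  1.5] w 0.0879 q [-0.09 -0.26  1.99  0.74  1.32  0.05]
0 d [ -0.3 -17.5 -20. ] r [ 0.001  0.    -0.   ]
1 d [ -0.3 -17.5 -20. ] r [ 0.001  0.    -0.   ]
2 d [ -0.3 -17.5 -20. ] r [ 0.001  0.    -0.   ]
```

View pics/wrist7.png

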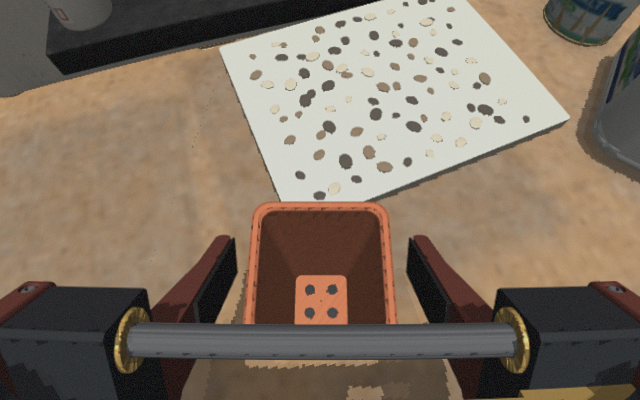

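The pot stands upright and released, with its mouth at (318,265). I'll back off along the tool axis.

Emit:
send_rows(moves=[{"dx": 0,"dy": 0,"dz": -0.015,"rx": 0,"ry": 0,"rz": 0,"grip": 1},{"dx": 0,"dy": 0,"dz": -0.025,"rx": 0,"ry": 0,"rz": 0,"grip": 1},{"dx": 0,"dy": 0,"dz": -0.03,"rx": 0,"ry": 0,"rz": 0,"grip": 1},{"dx": 0,"dy": 0,"dz": -0.03,"rx": 0,"ry": 0,"rz": 0,"grip": 1},{"dx": 0,"dy": 0,"dz": -0.02,"rx": 0,"ry": 0,"rz": 0,"grip": 1},{"dx": 0,"dy": 0,"dz": 0,"rx": 0,"ry": 0,"rz": 0,"grip": 1}])

```text
time: 9.95
position: [0.4485, 0.0213, 0.3007]
orientation: [0.924, -0.14, 0.049, -0.353]
force: [0.5, 0.3, 1.3]
grip_width: 0.0881
```

Run:
```python
from mv import *
import cv2,pickle
need([.506,.203,.21],tilt(0))
for c in("side","scene","wrist"):
    pickle.dump(camera_model(c),open(f"pics/{c}8.pkl","wb"))
    cv2.imwrite(f"pics/{c}8.png",get_image(c)[:,:,::-1])
a=cv2.imread("pics/scene8.png")[130:210,200:300];b=cv2.imread("pics/side8.png")[110:190,250:350]
cv2.imwrite("pics/c8.png",np.vstack([cv2.resize(np.hstack([a,b]),(640,256),interpolation=cv2.INTER_CUBIC),cv2.resize(cv2.imread("pics/wrist8.png"),(640,340))[:]]))
```

```text
t 9.95 dist 0.2038 ang 0.729 N 7 force [0.5 0.3 1.3] w 0.0881 q [-0.28 -0.38  1.91  0.73  1.59  0.04]
0 d [  0.2 -27.2  10.4] r [-0.104  0.001 -0.   ]
1 d [  0.1 -28.1   7.6] r [-0.104  0.001 -0.   ]
2 d [  0.1 -28.8   4.6] r [-0.104  0.001 -0.   ]
3 d [  0.1 -29.1   1.6] r [-0.104  0.001 -0.   ]
4 d [  0.1 -29.1  -1.4] r [-0.104  0.001 -0.   ]
5 d [  0.1 -28.8  -4.5] r [-0.104  0.001 -0.   ]
6 d [  0.1 -28.2  -7.4] r [-0.104  0.001 -0.   ]
```

View pics/c8.png

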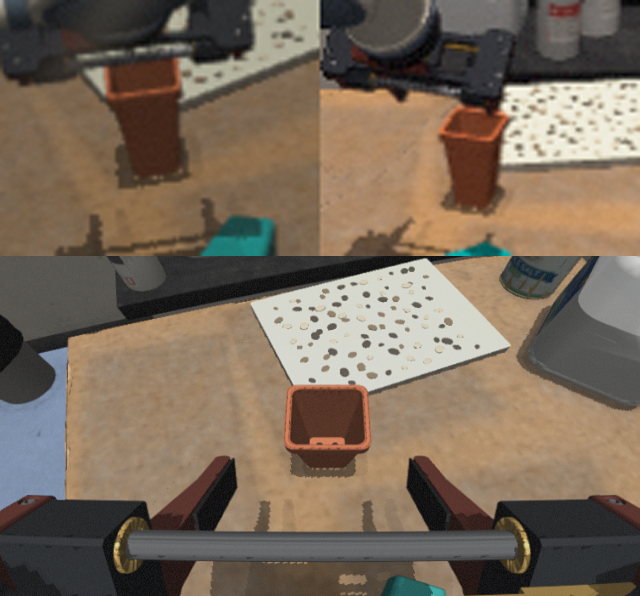

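The pot stands upright on its own, clear of everything. I'll move above it with the tool pointing down.

Emit:
send_rows(moves=[{"dx": 0,"dy": -0.027,"dz": 0.008,"rx": -0.104,"ry": 0,"rz": 0,"grip": 1},{"dx": 0,"dy": -0.028,"dz": 0.006,"rx": -0.104,"ry": 0,"rz": 0,"grip": 1},{"dx": 0,"dy": -0.029,"dz": 0.002,"rx": -0.104,"ry": 0,"rz": 0,"grip": 1},{"dx": 0,"dy": -0.029,"dz": 0,"rx": -0.104,"ry": 0,"rz": 0,"grip": 1},{"dx": 0,"dy": -0.029,"dz": -0.002,"rx": -0.104,"ry": 0,"rz": 0,"grip": 1},{"dx": 0,"dy": -0.029,"dz": -0.0045,"rx": -0.104,"ry": 0,"rz": 0,"grip": 1},{"dx": 0,"dy": -0.028,"dz": -0.0075,"rx": -0.104,"ry": 0,"rz": 0,"grip": 1},{"dx": 0,"dy": 0,"dz": 0,"rx": 0,"ry": 0,"rz": 0,"grip": 1},{"dx": 0,"dy": 0,"dz": 0,"rx": 0,"ry": 0,"rz": 0,"grip": 1}])

```text
time: 10.85
position: [0.5057, 0.2158, 0.3563]
orientation: [0.989, -0.146, -0.018, 0.018]
force: [0.1, 0.3, -0.6]
grip_width: 0.0875
```

```bash
cat > look.py <<'E'
from h import *
from plant import *
import pickle,sys
def grab(c,n):
    s=get_state();m=camera_model(c); im=get_image(c)[:,:,::-1].copy(); cv2.imwrite(f"pics/{n}.png",im); pickle.dump((m,s),open(f"pics/{n}.pkl","wb")); return im,m,s
def over(im,m,box,poses,n,f=5,out=(780,580)):
    x0,y0,x1,y1=box
    a=cv2.resize(im,None,fx=f,fy=f,interpolation=cv2.INTER_CUBIC); v=a.copy()
    for lines in poses:
        pts=np.round((proj(lines,m)+.5)*f).astype(np.int32); cv2.polylines(v,[pts],True,(0,255,0),1)
    o=np.hstack([k[y0*f:y1*f,x0*f:x1*f] for k in(a,v)])
    sc=min(out[0]/o.shape[1],out[1]/o.shape[0],1); cv2.imwrite(f"pics/{n}.png",cv2.resize(o,None,fx=sc,fy=sc,interpolation=cv2.INTER_AREA))
def rim(x,y,yaw,z): # outer and inner rim top, base
    Rm=R.from_euler('z',yaw).as_matrix(); return [sq(h,0)@Rm.T+[x,y,z] for h in(.032,.0295)]
E
python3 - <<'E'
from mv import *
from look import *
im,m,s=grab("wrist","w9")
need([.5055,.203,.20],tilt(0))
over(im,m,(200,100,440,300),rim(.5055,.203,1.27,.1)+[r for r in rim(.5055,.203,1.27,.0865)[:1]]+[sq(.02,0)@R.from_euler('z',1.27).as_matrix().T+[.5055,.203,0]],"w9o",f=4)
E
```

```text
t 10.9 dist 0.0143 ang 0.052 N 1 force [ 0.2  0.5 -0.3] w 0.0877 q [ 0.34 -0.03  1.44 -0.01  1.78  0.64]
0 d [ 3.4 12.  -6.8] r [0.041 0.032 0.006]
```

View pics/w9o.png

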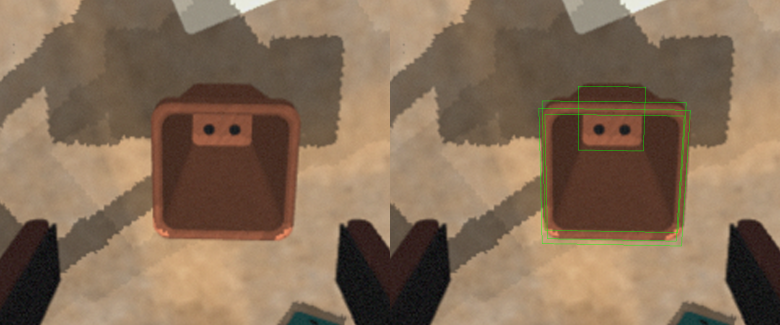

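Emit:
send_rows(moves=[{"dx": 0.0035,"dy": 0.012,"dz": 0.005,"rx": 0.041,"ry": 0.032,"rz": 0.0,"grip": 1},{"dx": 0,"dy": 0,"dz": 0,"rx": 0,"ry": 0,"rz": 0,"grip": 1},{"dx": 0,"dy": 0,"dz": 0,"rx": 0,"ry": 0,"rz": 0,"grip": 1}])

```text
time: 11.15
position: [0.5039, 0.2012, 0.3471]
orientation: [0.989, -0.147, -0.002, -0.001]
force: [-0.8, -0.4, 0.3]
grip_width: 0.0878
```

Run:
```python
from mv import *
need([.5055,.203,.12],tilt(0))
```

```text
t 11.15 dist 0.0642 ang 0.008 N 2 force [-0.8 -0.4  0.3] w 0.0878 q [ 0.32 -0.07  1.49  0.    1.72  0.61]
0 d [ 0.6 -1.  32.1] r [-0.001  0.002  0.003]
1 d [ 0.6 -1.1 32.1] r [-0.001  0.002  0.003]
```

Emit:
send_rows(moves=[{"dx": 0.001,"dy": -0.002,"dz": 0.015,"rx": 0,"ry": 0.003,"rz": 0.003,"grip": 1},{"dx": 0,"dy": 0,"dz": 0.02,"rx": 0,"ry": 0,"rz": 0,"grip": 1},{"dx": 0,"dy": 0,"dz": 0.02,"rx": 0,"ry": 0,"rz": 0,"grip": 1},{"dx": 0,"dy": 0,"dz": 0.01,"rx": 0,"ry": 0,"rz": 0,"grip": 1},{"dx": 0,"dy": 0,"dz": 0,"rx": 0,"ry": 0,"rz": 0,"grip": 1},{"dx": 0,"dy": 0,"dz": 0,"rx": 0,"ry": 0,"rz": 0,"grip": 1}])

```text
time: 11.65
position: [0.5042, 0.1978, 0.2814]
orientation: [0.988, -0.153, -0.001, -0.002]
force: [-0.1, -0.3, 0.5]
grip_width: 0.0879
```

Run:
```python
from mv import *
need([.5055,.203,.098],tilt(0))
```

```text
t 11.65 dist 0.0211 ang 0.009 N 1 force [-0.1 -0.3  0.5] w 0.0879 q [ 0.31 -0.06  1.6   0.01  1.6   0.62]
0 d [-0.3 -5.2 20.4] r [-0.004  0.003 -0.007]
```

Emit:
send_rows(moves=[{"dx": 0,"dy": -0.006,"dz": 0.01,"rx": -0.004,"ry": 0.003,"rz": 0,"grip": 1},{"dx": 0,"dy": -0.001,"dz": 0.009,"rx": 0,"ry": 0,"rz": 0,"grip": 1},{"dx": 0,"dy": 0,"dz": 0,"rx": 0,"ry": 0,"rz": 0,"grip": 1},{"dx": 0,"dy": 0,"dz": 0,"rx": 0,"ry": 0,"rz": 0,"grip": 1}])

```text
time: 11.98
position: [0.5071, 0.205, 0.2639]
orientation: [0.988, -0.154, 0.002, -0.001]
force: [0.8, -0.2, 0.4]
grip_width: 0.0877
```

Run:
```python
from mv import *
need([.5055,.203,.098],tilt(0))
```

```text
t 11.98 dist 0.0039 ang 0.009 N 1 force [ 0.8 -0.2  0.4] w 0.0877 q [ 0.32 -0.03  1.61  0.    1.56  0.63]
0 d [-1.   2.4  2.9] r [-0.003 -0.003 -0.008]
```

Emit:
send_rows(moves=[{"dx": -0.001,"dy": 0.002,"dz": 0.002,"rx": -0.003,"ry": -0.003,"rz": 0,"grip": 1},{"dx": 0,"dy": 0,"dz": 0,"rx": 0,"ry": 0,"rz": 0,"grip": 1},{"dx": 0,"dy": 0,"dz": 0,"rx": 0,"ry": 0,"rz": 0,"grip": 0},{"dx": 0,"dy": 0,"dz": 0,"rx": 0,"ry": 0,"rz": 0,"grip": 0},{"dx": 0,"dy": 0,"dz": 0,"rx": 0,"ry": 0,"rz": 0,"grip": 0},{"dx": 0,"dy": 0,"dz": 0,"rx": 0,"ry": 0,"rz": 0,"grip": 0},{"dx": 0,"dy": 0,"dz": 0,"rx": 0,"ry": 0,"rz": 0,"grip": 0}], squeeze=30)

```text
time: 12.57
position: [0.5057, 0.2036, 0.2635]
orientation: [0.988, -0.153, 0.001, -0.0]
force: [-0.6, 0.0, -0.8]
grip_width: 0.0635
```

Run:
```python
from mv import *
from look import *
need([.5055,.203,.098],tilt(0))
im,m,s=grab("wrist","w10"); print(s["position"],R.from_quat(s["orientation"]).as_matrix().round(4))
```

```text
t 12.57 dist 0.0025 ang 0.008 N 1 force [-0.6  0.  -0.8] w 0.0635 q [ 0.32 -0.04  1.61 -0.    1.57  0.63]
0 d [-0.   0.7  2.5] r [-0.001 -0.002 -0.007]
[0.50572045 0.20362141 0.26345527] [[ 9.529e-01 -3.032e-01  2.100e-03]
 [-3.032e-01 -9.529e-01  2.000e-04]
 [ 2.000e-03 -8.000e-04 -1.000e+00]]
```

View pics/w10.png

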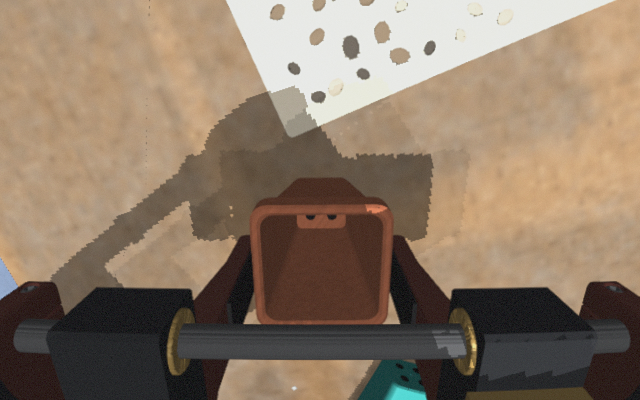

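The pot is gripped by its rim band, with the rim at about (321,265). I'll lift it and carry it to a spot beside the stack where the wrist camera can see it.

Emit:
send_rows(moves=[{"dx": 0,"dy": 0,"dz": -0.005,"rx": 0,"ry": 0,"rz": 0,"grip": 0},{"dx": 0,"dy": 0,"dz": -0.015,"rx": 0,"ry": 0,"rz": 0,"grip": 0},{"dx": 0,"dy": 0,"dz": -0.025,"rx": 0,"ry": 0,"rz": 0,"grip": 0},{"dx": 0,"dy": 0,"dz": -0.035,"rx": 0,"ry": 0,"rz": 0,"grip": 0},{"dx": 0,"dy": 0,"dz": -0.035,"rx": 0,"ry": 0,"rz": 0,"grip": 0},{"dx": 0,"dy": 0,"dz": -0.035,"rx": 0,"ry": 0,"rz": 0,"grip": 0},{"dx": 0,"dy": 0,"dz": -0.025,"rx": 0,"ry": 0,"rz": 0,"grip": 0},{"dx": 0,"dy": 0,"dz": -0.01,"rx": 0,"ry": 0,"rz": 0,"grip": 0}])

```text
time: 13.28
position: [0.5047, 0.2033, 0.4513]
orientation: [0.988, -0.153, -0.005, 0.003]
force: [-0.0, -0.7, 0.1]
grip_width: 0.0639
```

Run:
```python
from mv import *
need([.502,-.333,.287],toolR([.953,-.303,0],[0,0,-1]),vmax=.036)
```

```text
t 13.28 dist 0.5363 ang 0.011 N 15 force [-0.  -0.7  0.1] w 0.0639 q [ 0.32 -0.04  1.28 -0.    1.91  0.63]
0 d [10.7 34.1  0.2] r [ 0.     0.001 -0.   ]
1 d [10.7 34.1  0.2] r [ 0.     0.001 -0.   ]
2 d [10.7 34.1  0.2] r [ 0.     0.001 -0.   ]
3 d [10.7 34.1  0.2] r [ 0.     0.001 -0.   ]
4 d [10.7 34.1  0.2] r [ 0.     0.001 -0.   ]
5 d [10.7 34.1  0.2] r [ 0.     0.001 -0.   ]
6 d [10.7 34.1  0.2] r [ 0.     0.001 -0.   ]
7 d [10.7 34.1  0.2] r [ 0.     0.001 -0.   ]
8 d [10.7 34.1  0.2] r [ 0.     0.001 -0.   ]
9 d [10.7 34.1  0.1] r [ 0.     0.001 -0.   ]
10 d [10.7 34.1  0.1] r [ 0.     0.001 -0.   ]
11 d [10.7 34.1  0.1] r [ 0.     0.001 -0.   ]
12 d [10.7 34.1  0.1] r [ 0.     0.001 -0.   ]
13 d [10.7 34.1  0.1] r [ 0.     0.001 -0.   ]
14 d [10.7 34.1  0.1] r [ 0.     0.001 -0.   ]
```

Emit:
send_rows(moves=[{"dx": 0.005,"dy": 0.017,"dz": 0,"rx": 0.004,"ry": 0.008,"rz": 0,"grip": 0},{"dx": 0.009,"dy": 0.028,"dz": 0,"rx": 0,"ry": 0,"rz": 0,"grip": 0},{"dx": 0.011,"dy": 0.034,"dz": 0,"rx": 0,"ry": 0,"rz": 0,"grip": 0},{"dx": 0.011,"dy": 0.034,"dz": 0,"rx": 0,"ry": 0,"rz": 0,"grip": 0},{"dx": 0.011,"dy": 0.034,"dz": 0,"rx": 0,"ry": 0,"rz": 0,"grip": 0},{"dx": 0.011,"dy": 0.034,"dz": 0,"rx": 0,"ry": 0,"rz": 0,"grip": 0},{"dx": 0.011,"dy": 0.034,"dz": 0,"rx": 0,"ry": 0,"rz": 0,"grip": 0},{"dx": 0.011,"dy": 0.034,"dz": 0,"rx": 0,"ry": 0,"rz": 0,"grip": 0},{"dx": 0.011,"dy": 0.034,"dz": 0,"rx": 0,"ry": 0,"rz": 0,"grip": 0},{"dx": 0.011,"dy": 0.034,"dz": 0,"rx": 0,"ry": 0,"rz": 0,"grip": 0},{"dx": 0.011,"dy": 0.034,"dz": 0,"rx": 0,"ry": 0,"rz": 0,"grip": 0},{"dx": 0.011,"dy": 0.034,"dz": 0,"rx": 0,"ry": 0,"rz": 0,"grip": 0}])

```text
time: 14.28
position: [0.505, -0.2117, 0.4628]
orientation: [0.989, -0.146, 0.007, -0.002]
force: [0.6, 1.0, -1.0]
grip_width: 0.0641
```

Run:
```python
from mv import *
need([.502,-.333,.287],toolR([.953,-.303,0],[0,0,-1]),vmax=.033)
```

```text
t 14.28 dist 0.122 ang 0.02 N 4 force [ 0.6  1.  -1. ] w 0.0641 q [-0.46 -0.04  1.26  0.01  1.91 -0.16]
0 d [ 8.  29.3  3.1] r [-0.002 -0.003  0.004]
1 d [ 8.1 29.2  3.1] r [-0.002 -0.003  0.004]
2 d [ 8.3 29.2  3.2] r [-0.002 -0.003  0.004]
3 d [ 8.4 29.2  3.2] r [-0.002 -0.003  0.004]
```

Emit:
send_rows(moves=[{"dx": 0.008,"dy": 0.03,"dz": 0.003,"rx": -0.002,"ry": -0.003,"rz": 0.004,"grip": 0},{"dx": 0.008,"dy": 0.03,"dz": 0.003,"rx": -0.002,"ry": -0.003,"rz": 0.004,"grip": 0},{"dx": 0.008,"dy": 0.028,"dz": 0.003,"rx": -0.002,"ry": -0.003,"rz": 0.004,"grip": 0},{"dx": 0.008,"dy": 0.025,"dz": 0.003,"rx": -0.002,"ry": -0.003,"rz": 0.004,"grip": 0},{"dx": 0,"dy": 0,"dz": 0,"rx": 0,"ry": 0,"rz": 0,"grip": 0},{"dx": 0,"dy": 0,"dz": 0,"rx": 0,"ry": 0,"rz": 0,"grip": 0}])

```text
time: 14.78
position: [0.499, -0.3427, 0.45]
orientation: [0.987, -0.159, -0.0, 0.002]
force: [-0.2, 0.2, -0.1]
grip_width: 0.0636
```

Run:
```python
from mv import *
from look import *
im,m,s=grab("wrist","w11"); print(s["time"],s["position"],R.from_quat(s["orientation"]).as_matrix().round(4))
```

```text
14.7833 [ 0.49895983 -0.34266539  0.45001712] [[ 9.491e-01 -3.149e-01 -1.400e-03]
 [-3.149e-01 -9.491e-01 -3.200e-03]
 [-3.000e-04  3.500e-03 -1.000e+00]]
```

View pics/w11.png

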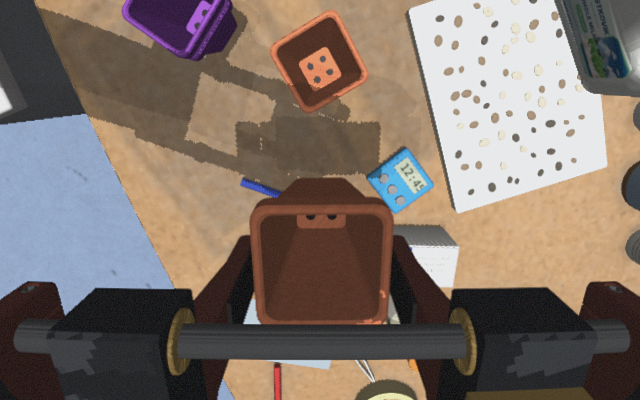

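The wrist image shows the target stack mouth at about (319,60), with the held pot's rim at about (321,265). I'll fit both.

```bash
cat > fitw.py <<'E'
from look import *
import pickle
S=4
def gc(im,rect,thr=1.45):
    m=np.zeros(im.shape[:2],np.uint8);b=np.zeros((1,65));f=np.zeros((1,65))
    cv2.grabCut(im,m,rect,b,f,6,cv2.GC_INIT_WITH_RECT); k=((m==1)|(m==3)).astype(np.uint8)
    n,l,s,_=cv2.connectedComponentsWithStats(k); k=(l==1+np.argmax(s[1:,4])).astype(np.uint8)
    c,_=cv2.findContours(k,0,2); k2=np.zeros_like(k); cv2.drawContours(k2,c,-1,1,-1); return k2
def stackpolys(p):
    o=[]
    for z in(.05,.075):
        Rm,t=upright(*p[:3],z); o+=[q@Rm.T+t for q in parts()]
    return o
def fitstack(im,m,rect,p0):
    k=gc(im,rect); x,y,w,h=rect
    def cost(p):
        s=sil([proj(q,m) for q in stackpolys(p)],k.shape,S)[y*S:(y+h)*S,x*S:(x+w)*S]
        s=cv2.resize(s.astype(np.float32),(w,h),interpolation=cv2.INTER_AREA)
        return np.abs(s-k[y:y+h,x:x+w]).sum()/k.sum()
    best=None
    for dy in np.arange(-.7,.8,.25):
        q=np.array(p0,float);q[2]+=dy
        r=minimize(cost,q,method="Nelder-Mead",options=dict(initial_simplex=q+np.array([[0,0,0],[.006,0,0],[0,.006,0],[0,0,.15]]),xatol=1e-5,fatol=1e-5))
        if best is None or r.fun<best.fun: best=r
    return best,k
E
python3 - <<'E'
from fitw import *
im=cv2.imread("pics/w11.png"); m,s=pickle.load(open("pics/w11.pkl","rb"))
r,k=fitstack(im,m,(260,3,118,118),[.53,-.247,.1]); print(r.x,r.fun)
Rt=R.from_quat(s["orientation"])
# held pot in tool frame: rim top square at tool z .1635
def held(dx,dy,yaw,zt=.1635): 
    Rm=R.from_euler('z',yaw).as_matrix(); return [Rt.apply(sq(h,z)@Rm.T+[dx,dy,zt])+s["position"] for h,z in((.032,0),(.0295,0),(.032,.014))]
over(im,m,(225,0,415,340),rim(*r.x,.125)+rim(*r.x,.1)[:1]+[sq(.0175,0)@R.from_euler('z',r.x[2]).as_matrix().T+[*r.x[:2],.0275]]+held(0,0,0),"w11o",f=5)
E
```

```text
[ 0.5294041  -0.24584338  0.20281913] 0.11140738813735691
```

View pics/w11o.png

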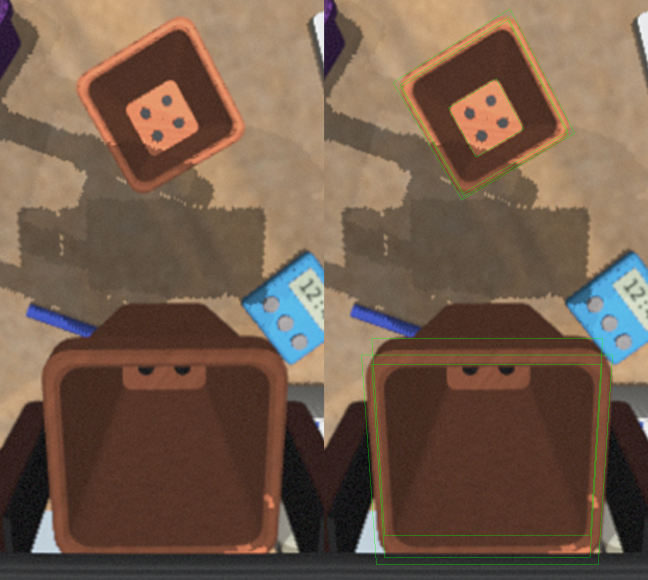

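Run:
```python
from fitw import *
im=cv2.imread("pics/w11.png"); m,s=pickle.load(open("pics/w11.pkl","rb"))
Rt=R.from_quat(s["orientation"])
def held(dx,dy,yaw,zt): 
    Rm=R.from_euler('z',yaw).as_matrix(); return [Rt.apply(sq(h,z)@Rm.T+[dx,dy,zt])+s["position"] for h,z in((.032,0),(.0295,0))]
for i,(a) in enumerate([(0,0,0,.1635),(0,-.001,0,.159)]):
    over(im,m,(245,195,400,330),held(*a),f"h{i}",f=5)
a=cv2.imread("pics/h0.png");b=cv2.imread("pics/h1.png");w=a.shape[1]//2
cv2.imwrite("pics/h.png",np.hstack([a[:,w:],b[:,w:]]))
for a in [(0,0,0,.1635),(0,-.001,0,.159)]:
    print([proj(q,m).round(0).tolist() for q in held(*a)])
```

```text
[[[385.0, 330.0], [393.0, 207.0], [246.0, 208.0], [255.0, 330.0]], [[380.0, 326.0], [387.0, 213.0], [252.0, 213.0], [260.0, 326.0]]]
[[[387.0, 335.0], [396.0, 209.0], [244.0, 209.0], [253.0, 335.0]], [[382.0, 330.0], [389.0, 214.0], [250.0, 214.0], [258.0, 330.0]]]
```

View pics/h.png

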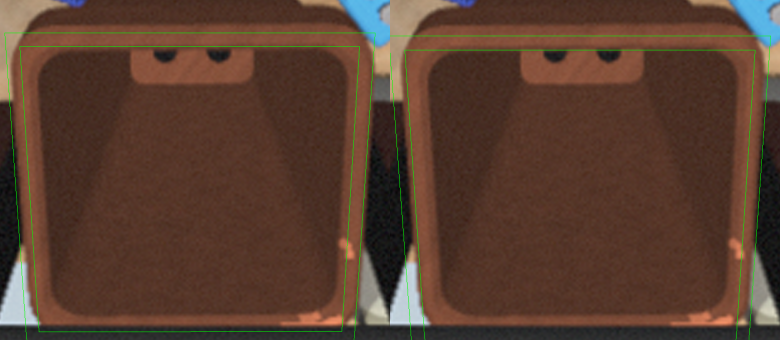

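```bash
cat >> mv.py <<'E'
SY=.203
SR=toolR([np.cos(SY),np.sin(SY),0],[0,0,-1])
ST=np.array([.5297,-.2473,0])
def nd(z,**k): need(ST+[0,0,z],SR,grasp=False,**k)
E
python3 - <<'E'
from mv import *
nd(.43,vmax=.03)
E
```

```text
t 14.83 dist 0.1019 ang 0.523 N 5 force [-0.4 -0.2 -1.1] w 0.0639 q [-0.66  0.12  1.12 -0.    1.9  -0.34]
0 d [ -0.2 -20.    3.9] r [ 0.001  0.    -0.105]
1 d [  1.9 -19.9   3.9] r [ 0.001  0.    -0.105]
2 d [  4.  -19.6   3.9] r [ 0.001  0.    -0.105]
3 d [  6.  -19.1   3.9] r [ 0.001  0.    -0.105]
4 d [  8.  -18.3   3.9] r [ 0.001  0.    -0.105]
```

Emit:
send_rows(moves=[{"dx": 0,"dy": -0.02,"dz": 0.004,"rx": 0,"ry": 0,"rz": -0.105,"grip": 0},{"dx": 0.002,"dy": -0.02,"dz": 0.004,"rx": 0,"ry": 0,"rz": -0.105,"grip": 0},{"dx": 0.004,"dy": -0.0195,"dz": 0.004,"rx": 0,"ry": 0,"rz": -0.105,"grip": 0},{"dx": 0.006,"dy": -0.019,"dz": 0.004,"rx": 0,"ry": 0,"rz": -0.105,"grip": 0},{"dx": 0.008,"dy": -0.018,"dz": 0.004,"rx": 0,"ry": 0,"rz": -0.105,"grip": 0},{"dx": 0,"dy": 0,"dz": 0,"rx": 0,"ry": 0,"rz": 0,"grip": 0},{"dx": 0,"dy": 0,"dz": 0,"rx": 0,"ry": 0,"rz": 0,"grip": 0}])

```text
time: 15.42
position: [0.5301, -0.2362, 0.4321]
orientation: [0.993, 0.118, 0.001, 0.002]
force: [-0.9, -0.8, -1.9]
grip_width: 0.0641
```

Run:
```python
from mv import *
nd(.40,vmax=.03)
```

```text
t 15.42 dist 0.034 ang 0.033 N 2 force [-0.9 -0.8 -1.9] w 0.0641 q [-0.48  0.04  1.23 -0.    1.86 -0.71]
0 d [-1.5  5.3 16.1] r [ 0.002 -0.001  0.016]
1 d [-1.4  5.3 16.1] r [ 0.002 -0.001  0.016]
```

Emit:
send_rows(moves=[{"dx": -0.003,"dy": 0.0105,"dz": 0.007,"rx": 0.002,"ry": 0,"rz": 0.032,"grip": 0},{"dx": 0,"dy": 0,"dz": 0,"rx": 0,"ry": 0,"rz": 0,"grip": 0},{"dx": 0,"dy": 0,"dz": 0,"rx": 0,"ry": 0,"rz": 0,"grip": 0}])

```text
time: 15.67
position: [0.5293, -0.2474, 0.4263]
orientation: [0.995, 0.099, 0.002, 0.002]
force: [0.7, 0.9, -0.8]
grip_width: 0.0636
```

Run:
```python
from mv import *
from look import *
nd(.40,vmax=.03)
ims=[]
for c in("side","scene"):
    im,m,s=grab(c,c+"12")
    ims.append(im)
a=ims[1][140:320,260:440];b=ims[0][120:300,220:400]
cv2.imwrite("pics/c12.png",cv2.resize(np.hstack([a,b]),(800,400),interpolation=cv2.INTER_CUBIC))
```

```text
t 15.67 dist 0.0263 ang 0.008 N 1 force [ 0.7  0.9 -0.8] w 0.0636 q [-0.5   0.05  1.23 -0.    1.85 -0.69]
0 d [ 0.3 -0.1 26.3] r [ 0.004 -0.003 -0.006]
```

View pics/c12.png

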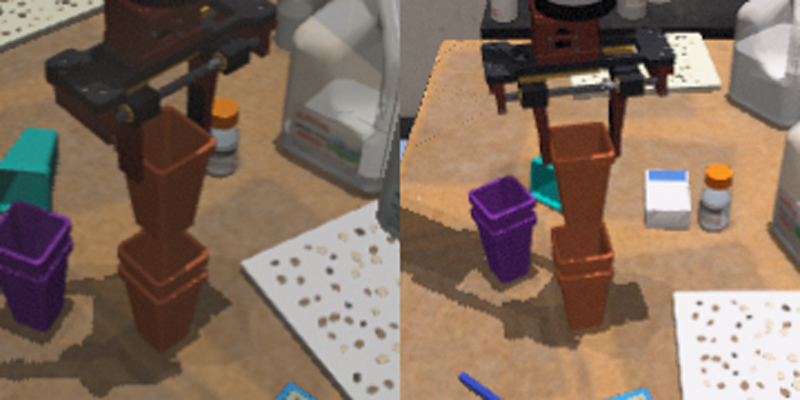

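The pot sits concentric above the stack in both views. I'll descend in stages.

Emit:
send_rows(moves=[{"dx": 0,"dy": 0,"dz": 0.008,"rx": 0.004,"ry": -0.003,"rz": -0.006,"grip": 0},{"dx": 0,"dy": -0.0005,"dz": 0.01,"rx": 0,"ry": 0,"rz": 0,"grip": 0},{"dx": 0,"dy": -0.0005,"dz": 0.01,"rx": 0,"ry": 0,"rz": 0,"grip": 0},{"dx": 0,"dy": 0,"dz": 0.005,"rx": 0,"ry": 0,"rz": 0,"grip": 0},{"dx": 0,"dy": 0,"dz": 0,"rx": 0,"ry": 0,"rz": 0,"grip": 0}])

```text
time: 16.18
position: [0.5285, -0.2483, 0.3887]
orientation: [0.995, 0.1, -0.001, -0.001]
force: [-0.3, -0.5, -1.4]
grip_width: 0.0641
```

Run:
```python
from mv import *
nd(.36,vmax=.05)
```

```text
t 16.18 dist 0.0287 ang 0.003 N 1 force [-0.3 -0.5 -1.4] w 0.0641 q [-0.5   0.05  1.31  0.    1.79 -0.7 ]
0 d [ 1.4 -0.7 28.7] r [-0.001  0.002 -0.003]
```

Emit:
send_rows(moves=[{"dx": 0.0015,"dy": -0.001,"dz": 0.008,"rx": 0,"ry": 0.002,"rz": -0.003,"grip": 0},{"dx": 0,"dy": 0,"dz": 0.01,"rx": 0,"ry": 0,"rz": 0,"grip": 0},{"dx": 0,"dy": 0,"dz": 0.007,"rx": 0,"ry": 0,"rz": 0,"grip": 0},{"dx": 0,"dy": 0,"dz": 0,"rx": 0,"ry": 0,"rz": 0,"grip": 0}])

```text
time: 16.52
position: [0.5298, -0.2466, 0.36]
orientation: [0.995, 0.102, -0.0, -0.001]
force: [0.0, 0.3, -1.5]
grip_width: 0.0638
```

Run:
```python
from mv import *
nd(.335,vmax=.05)
```

```text
t 16.52 dist 0.025 ang 0.003 N 1 force [ 0.   0.3 -1.5] w 0.0638 q [-0.49  0.05  1.36  0.    1.74 -0.7 ]
0 d [-0.2  0.7 25. ] r [-0.002  0.     0.001]
```

Emit:
send_rows(moves=[{"dx": 0,"dy": 0.0005,"dz": 0.006,"rx": -0.002,"ry": 0,"rz": 0,"grip": 0},{"dx": 0,"dy": 0,"dz": 0.008,"rx": 0,"ry": 0,"rz": 0,"grip": 0},{"dx": 0,"dy": 0,"dz": 0.006,"rx": 0,"ry": 0,"rz": 0,"grip": 0},{"dx": 0,"dy": 0,"dz": 0,"rx": 0,"ry": 0,"rz": 0,"grip": 0}])

```text
time: 16.85
position: [0.53, -0.247, 0.3377]
orientation: [0.995, 0.102, -0.0, -0.0]
force: [-0.4, -0.6, -1.7]
grip_width: 0.064
```

Run:
```python
from mv import *
from look import *
nd(.325,vmax=.05)
ims=[]
for c in("side","scene"):
    im,m,s=grab(c,c+"13")
    ims.append(im)
a=ims[1][170:310,270:410];b=ims[0][150:290,230:370]
cv2.imwrite("pics/c13.png",cv2.resize(np.hstack([a,b]),(800,400),interpolation=cv2.INTER_CUBIC))
```

```text
t 16.85 dist 0.0127 ang 0.001 N 1 force [-0.4 -0.6 -1.7] w 0.064 q [-0.49  0.05  1.4  -0.    1.7  -0.7 ]
0 d [-0.3  0.3 12.7] r [-0.     0.001  0.001]
```

View pics/c13.png

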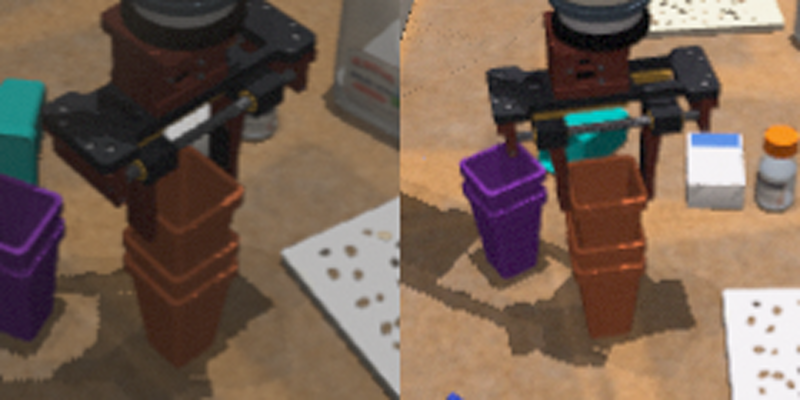

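Emit:
send_rows(moves=[{"dx": 0,"dy": 0,"dz": 0.004,"rx": 0,"ry": 0,"rz": 0,"grip": 0},{"dx": 0,"dy": 0,"dz": 0.005,"rx": 0,"ry": 0,"rz": 0,"grip": 0},{"dx": 0,"dy": 0,"dz": 0.003,"rx": 0,"ry": 0,"rz": 0,"grip": 0},{"dx": 0,"dy": 0,"dz": 0,"rx": 0,"ry": 0,"rz": 0,"grip": 0}])

```text
time: 17.28
position: [0.5301, -0.2472, 0.3276]
orientation: [0.995, 0.102, 0.001, 0.001]
force: [0.2, -0.5, -1.5]
grip_width: 0.0639
```

Run:
```python
from mv import *
nd(.316)
```

```text
t 17.28 dist 0.0117 ang 0.004 N 1 force [ 0.2 -0.5 -1.5] w 0.0639 q [-0.49  0.05  1.41 -0.    1.68 -0.7 ]
0 d [-0.5 -0.  11.6] r [ 0.003 -0.002  0.001]
```

Emit:
send_rows(moves=[{"dx": 0,"dy": 0,"dz": 0.003,"rx": 0.003,"ry": -0.002,"rz": 0,"grip": 0},{"dx": 0,"dy": 0,"dz": 0.003,"rx": 0,"ry": 0,"rz": 0,"grip": 0},{"dx": 0,"dy": 0,"dz": 0.001,"rx": 0,"ry": 0,"rz": 0,"grip": 0},{"dx": 0,"dy": 0,"dz": 0,"rx": 0,"ry": 0,"rz": 0,"grip": 0}])

```text
time: 17.62
position: [0.53, -0.2473, 0.32]
orientation: [0.995, 0.102, -0.0, -0.0]
force: [-0.7, -0.7, -0.1]
grip_width: 0.0639
```

Run:
```python
from mv import *
nd(.316)
```

```text
t 17.62 dist 0.004 ang 0.001 N 1 force [-0.7 -0.7 -0.1] w 0.0639 q [-0.49  0.05  1.42  0.    1.67 -0.7 ]
0 d [-0.3 -0.1  4. ] r [-0.001  0.     0.001]
```

Emit:
send_rows(moves=[{"dx": 0,"dy": 0,"dz": 0.0015,"rx": 0,"ry": 0,"rz": 0,"grip": 0},{"dx": 0,"dy": 0,"dz": 0.001,"rx": 0,"ry": 0,"rz": 0,"grip": 0},{"dx": 0,"dy": 0,"dz": 0.001,"rx": 0,"ry": 0,"rz": 0,"grip": 0}])

```text
time: 17.87
position: [0.53, -0.2473, 0.3165]
orientation: [0.995, 0.102, 0.0, -0.0]
force: [-0.6, -0.4, -1.2]
grip_width: 0.0637
```

Emit:
send_rows(moves=[{"dx": 0,"dy": 0,"dz": 0.001,"rx": 0,"ry": 0,"rz": 0,"grip": 0}])

```text
time: 17.95
position: [0.53, -0.2473, 0.3155]
orientation: [0.995, 0.102, 0.0, -0.0]
force: [-1.0, 0.1, -0.4]
grip_width: 0.0639
```

Emit:
send_rows(moves=[{"dx": 0,"dy": 0,"dz": 0.001,"rx": 0,"ry": 0,"rz": 0,"grip": 0}])

```text
time: 18.03
position: [0.53, -0.2473, 0.3145]
orientation: [0.995, 0.102, 0.0, -0.0]
force: [-0.9, 0.1, -0.6]
grip_width: 0.0635
```

Emit:
send_rows(moves=[{"dx": 0,"dy": 0,"dz": 0.0007,"rx": 0,"ry": 0,"rz": 0,"grip": 0}])

```text
time: 18.12
position: [0.53, -0.2472, 0.3136]
orientation: [0.995, 0.102, 0.0, -0.0]
force: [-1.8, 0.8, -0.8]
grip_width: 0.0636
```

Emit:
send_rows(moves=[{"dx": 0,"dy": 0,"dz": 0.0007,"rx": 0,"ry": 0,"rz": 0,"grip": 0}])

```text
time: 18.2
position: [0.5299, -0.2473, 0.3135]
orientation: [0.995, 0.102, 0.0, -0.0]
force: [-3.0, 0.9, 5.1]
grip_width: 0.0637
```

Emit:
send_rows(moves=[{"dx": 0,"dy": 0,"dz": 0.0007,"rx": 0,"ry": 0,"rz": 0,"grip": 0}])

```text
time: 18.28
position: [0.5299, -0.2473, 0.3135]
orientation: [0.995, 0.102, 0.0, 0.0]
force: [-2.2, 0.7, 4.5]
grip_width: 0.0637
```

Emit:
send_rows(moves=[{"dx": 0,"dy": 0,"dz": 0.0008,"rx": 0,"ry": 0,"rz": 0,"grip": 0}])

```text
time: 18.37
position: [0.5298, -0.2473, 0.3135]
orientation: [0.995, 0.102, 0.001, 0.0]
force: [-1.5, 1.1, 4.2]
grip_width: 0.0639
```

Emit:
send_rows(moves=[{"dx": 0,"dy": 0,"dz": 0.0008,"rx": 0,"ry": 0,"rz": 0,"grip": 0},{"dx": 0,"dy": 0,"dz": 0.0008,"rx": 0,"ry": 0,"rz": 0,"grip": 0}])

```text
time: 18.53
position: [0.5295, -0.2472, 0.3135]
orientation: [0.995, 0.102, 0.001, 0.001]
force: [-3.7, 1.6, 4.7]
grip_width: 0.0639
```

Run:
```python
from mv import *
from look import *
nd(.3135); print(get_state()["force"])
ims=[]
for c in("side","scene"):
    im,m,s=grab(c,c+"14")
    ims.append(im)
print(get_state()["force"])
a=ims[1][190:310,280:400];b=ims[0][170:290,240:360]
cv2.imwrite("pics/c14.png",cv2.resize(np.hstack([a,b]),(800,400),interpolation=cv2.INTER_CUBIC))
```

```text
t 18.53 dist 0.0002 ang 0.002 N 1 force [-3.7  1.6  4.7] w 0.0639 q [-0.49  0.05  1.44 -0.    1.65 -0.7 ]
0 d [ 0.1  0.1 -0. ] r [ 0.002 -0.002  0.001]
[-3.68801196  1.645544    4.6516508 ]
[-4.31246772  0.55525131  5.34294969]
```

View pics/c14.png

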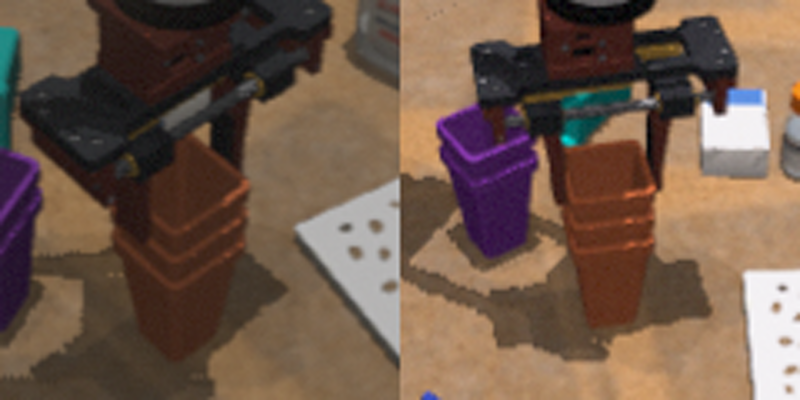

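The pot is seated: three evenly spaced rims, about 5 N of push, and no further travel. I'll relax, release and retreat straight up.

Emit:
send_rows(moves=[{"dx": 0,"dy": 0,"dz": 0,"rx": 0,"ry": 0,"rz": 0,"grip": 0},{"dx": 0,"dy": 0,"dz": 0,"rx": 0,"ry": 0,"rz": 0,"grip": 0.8},{"dx": 0,"dy": 0,"dz": 0,"rx": 0,"ry": 0,"rz": 0,"grip": 0.9},{"dx": 0,"dy": 0,"dz": 0,"rx": 0,"ry": 0,"rz": 0,"grip": 1},{"dx": 0,"dy": 0,"dz": 0,"rx": 0,"ry": 0,"rz": 0,"grip": 1}])

```text
time: 19.05
position: [0.5301, -0.2472, 0.3122]
orientation: [0.995, 0.102, 0.002, 0.001]
force: [-0.2, -0.2, 0.3]
grip_width: 0.0859
```

Run:
```python
from mv import *
nd(.35); print(get_state()["force"])
```

```text
t 19.05 dist 0.0379 ang 0.004 N 1 force [-0.2 -0.2  0.3] w 0.0859 q [-0.49  0.05  1.44  0.    1.65 -0.7 ]
0 d [ -0.2   0.1 -37.9] r [ 0.002 -0.003  0.001]
[-0.23119976 -0.18973577  0.31080416]
```

Emit:
send_rows(moves=[{"dx": 0,"dy": 0,"dz": -0.005,"rx": 0,"ry": 0,"rz": 0,"grip": 1},{"dx": 0,"dy": 0,"dz": -0.01,"rx": 0,"ry": 0,"rz": 0,"grip": 1},{"dx": 0,"dy": 0,"dz": -0.015,"rx": 0,"ry": 0,"rz": 0,"grip": 1},{"dx": 0,"dy": 0,"dz": -0.025,"rx": 0,"ry": 0,"rz": 0,"grip": 1},{"dx": 0,"dy": 0,"dz": -0.03,"rx": 0,"ry": 0,"rz": 0,"grip": 1},{"dx": 0,"dy": 0,"dz": -0.03,"rx": 0,"ry": 0,"rz": 0,"grip": 1},{"dx": 0,"dy": 0,"dz": -0.03,"rx": 0,"ry": 0,"rz": 0,"grip": 1},{"dx": 0,"dy": 0,"dz": 0,"rx": 0,"ry": 0,"rz": 0,"grip": 1},{"dx": 0,"dy": 0,"dz": 0,"rx": 0,"ry": 0,"rz": 0,"grip": 1}])

```text
time: 19.8
position: [0.5289, -0.2466, 0.467]
orientation: [0.995, 0.102, 0.002, 0.0]
force: [-0.5, -0.6, -0.8]
grip_width: 0.0879
```

Run:
```python
from mv import *
from look import *
print(get_state()["position"],get_state()["time"],get_state()["force"])
ims=[]
for c in("side","scene","wrist"):
    im,m,s=grab(c,c+"15")
    if c=="wrist": over(im,m,(200,120,440,360),rim(.5294,-.2458,SY,.15)+rim(.5294,-.2458,SY,.125)[:1]+rim(.5294,-.2458,SY,.1)[:1],"w15o",f=4,out=(800,300)); 
    else:
        v=im.copy()
        for z in(.1,.125,.15):
            cv2.polylines(v,[np.round(proj(rim(.5294,-.2458,SY,z)[0],m)).astype(np.int32)],True,(0,255,0),1)
        ims+=[im,v]
a=[k[210:310,290:390] for k in ims[2:]];b=[k[190:290,250:350] for k in ims[:2]]
t=cv2.resize(np.hstack(a+b),(800,200),interpolation=cv2.INTER_CUBIC)
w=cv2.imread("pics/w15o.png"); w=cv2.resize(w,(800,int(w.shape[0]*800/w.shape[1])))
cv2.imwrite("pics/c15.png",np.vstack([t,w])[:600])
```

```text
[ 0.52889815 -0.24659659  0.46698371] 19.8 [-0.45689658 -0.63557381 -0.76324886]
```

View pics/c15.png

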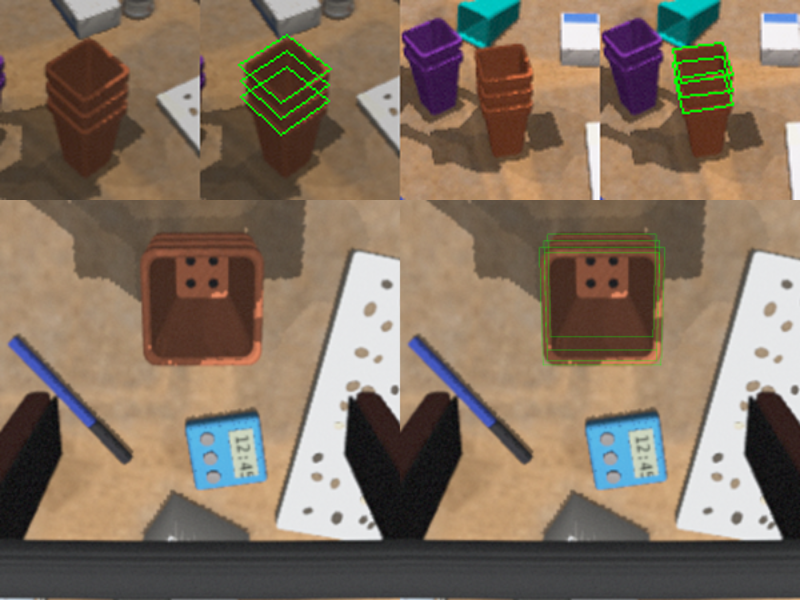

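View pics/scene15.png

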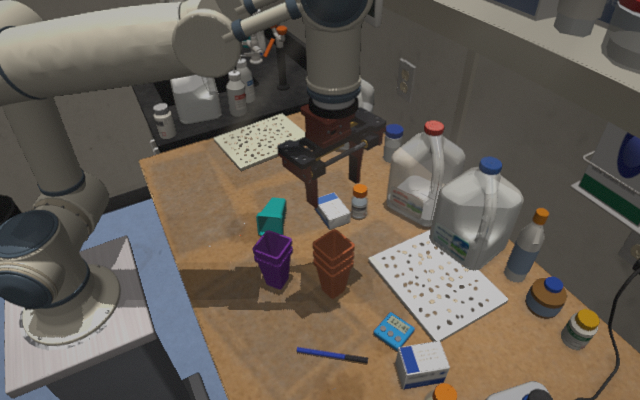

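The pot is nested straight, its rim about 25 mm up, and the stack and bystanders are where they were. The gripper is well clear, so I'm handing in.

```bash
python3 -c "
from plant import *
print(get_state()['time'],get_state()['qvel'].round(3)); print(job_done())"
```

```text
19.95 [ 0.     0.012  0.03   0.    -0.001 -0.   ]
the job is handed in; nothing more can be done
None
```

I stood the tipped pot upright on clear bench and let go. I then took it again from above, nested it in the top pot of the brown stack and pressed it home. The job was handed in at 19.95 s.

- **Upright placing:** after I let go and backed off, the scene, side and wrist pictures all showed the pot standing on its own, well clear of the stack.
- **Press:** contact came with the tool at a height of 0.3135 m, as predicted for a mouth 25 mm above the stack's. The force sensor showed 4.2–5.3 N upward, which is about 5–6 N of push once the pot's weight is added. The tool went no lower while pressing, so I saw no sign of the top pot being driven deeper. I had no direct reading of that joint.
- **Sideways force:** up to about 4 N built up along x while pressing, and I relaxed it before letting go.
- **Last pictures:** there are three evenly spaced, parallel rims, with the fitted model outlines within about 1–2 mm. The stack, bystanders and look-alikes look unmoved, and the gripper is open and clear above the stack.
- **Disagreements:** the first scene and side camera fits disagreed on the stack's turn (−0.19 against +0.13 rad). I used the closer wrist camera fit of 0.20 rad, and the insertion confirmed it.

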